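# Tag out a bench supply, find its loose terminal bolt and hold the cap open

## Robot

A 7-joint arm with a two-finger parallel gripper is mounted at the origin on the work surface. World frame = base frame: x ahead of the robot, y to its left, z up, the work surface at z = 0. Lengths are in mm, angles in rad, forces in N, time in s.
With the tool pointing down it reaches from about 425 to 950 mm from the base axis. Payload 16.7 kg.
Tool frame: the origin (TCP) lies midway between the tips of the shut fingers; the grasp point (between the pads) lies 19 mm behind it; z points along the fingers, y is the direction in which the jaws open and shut (so a half turn about z gives the same grasp; the last joint's range is limited). The gripper opens to 94 mm and grips with 3 to 60 N. Pads are 16 mm wide; open, the fingers measure 119 mm over their backs; the gripper's body (75 mm by 177 mm) begins 78 mm behind the grasp point.
Start: joints at [1.196, 0.426, 0.074, 1.606, -0.034, 1.111, -0.067], TCP at [151.094, -657.833, 205.467] pointing down, gripper open.
Joint ranges: [-2.85, 2.85], [-0.5, 2.14], [-1.23, 1.37], [0.21, 2.46], [-1.02, 4.16], [0.16, 2.05], [-2.73, 2.73]. Speed limits (rad/s): [1.89, 1.89, 2.39, 2.39, 3.01, 3.01, 3.01].

## Interface

Orientations are given as a rotation vector (axis times angle).
In Python, from station import arm gives the robot as it stands.
- The arm moves only by the tool play_rows, never from a script. Its argument "commands" is text: rows parted by semicolons, each of 7 numbers parted by spaces: the turn, a rotation vector about the tool's x, y, z in degrees, then the shift along the tool's x, y, z in mm, then the finger opening in mm, from 0 to 94. In form: ax ay az tx ty tz claw; .... A call has 1 to 10 rows; each row shifts and turns the commanded pose from where the row before left it, along the tool's axes as they then stand; what a row does not reach is not made up. A row lasts 1/8 s, in which the tool goes at most 62.5 mm and 10.7 degrees, less where a joint would pass 70% of its speed; a pose out of reach is approached as far as the arm can. A call is refused whole if a number of a shift passes 62.5 or a number of a turn 10.7, either way. A call with a gripper value outside its range is refused whole. The fingers move at their own pace and stop on an object; "newtons" is the grip in N (left out, the last holds). Time passes only in rows, so rows that do not move let the fingers close. It gives the time, the measured TCP pose, the force and the opening at its end, in the units of the state.
- arm.sense(): the state, without advancing time (a new reading comes with each control period).
- arm.grab_frame(name): name is "scene" or "top" or "wrist"; returns the picture (420x560x3 uint8, red, green, blue); there is no depth.
- arm.get_calibration(name): a dict with "K" (3x3 intrinsics, pixels), "k1" (the pictures are not rectified: a ray, as slopes to the right and down, at radius r is drawn at 1 + k1 r^2 times it, then the intrinsics apply), "world_to_cam" (4x4, takes a point from world to camera coordinates). Camera axes: x right, y down, z forward; pixel columns grow to the right and rows downward; lengths in mm; the calibration is good to about 2 mm. A picture is of the moment at which its call begins: read the wrist's pose just before it. get_calibration takes no time and is no camera call; for the wrist camera it gives the pose at the moment of the call.
- arm.finish_job(): hands the job in, once; it reports no verdict.
The state is a dict: "clock": time; "q": joint angles; "qvel": joint speeds; "tau": joint torques, N m; "ee_pos": TCP position; "ee_rot": TCP orientation; "ft_force": force on the tool from outside, world axes, zero at the start; "torque": the same for the moment, N m; "width": finger opening in mm.
Only numpy, scipy, OpenCV 4.12 (cv2) and the standard library are available. Lean on these libraries where they do the work, as an engineer would, in place of code of your own. Each camera call takes 0.05 s, during which the arm holds its last target.

## Task

Tag out the bench supply: take the tag from its rack, hook it over the guard rail to the left of the isolator (as seen from the robot) and well clear of it (by a hand's width), slide it along the rail until it hangs centred in line with the isolator, and let go of it. Then tap the three capped terminal bolts to find the loose one, which sinks about 5 mm under a light push while the tight ones stand firm, raise the cap of that bolt past half-way open and finish while still holding it there, so that a colleague can get at the bolt. Do not lift the caps of the tight bolts, do not turn the isolator, and leave the hand-held meter, the mug, the spray can and the socket on the deck where they stand.

Things in the scene. Friction and masses are not known exactly. Their poses are not given: they have to be found in the camera images.
- console: Bench supply, fixed: grey box 230 mm deep (x), 420 wide (y), deck 80 mm above the table. Origin: centre of its underside; x points from its front (robot side) to its rear, y to its left, z up. On a black block near the front edge three capped bolts stand in a row along y, 90 mm apart, with low ribs between (lower than the caps); a guard rail runs along y over the rear edge.
- rail_mid (a point): Middle of the guard rail, on its axis, 200 mm above the table. The rail is a round bar of 12 mm diameter along the console's y, on two posts 185 mm to either side of this point; its top is 6 mm above this point. Axes parallel to the console's.
- bolt_left (a point): Centre of the TOP of the upright fin on the shut cap of the left (+y) bolt, 140 mm above the table; fixed to the console, axes as the console's. The fin, 10 mm thick (y), 18 long (x), 26 tall, stands on a flat grey cap 52 (x) by 44 mm (y) that covers a hex bolt, and can be pinched from above along y, or pushed. All three look the same; which one is loose changes and cannot be seen.
- bolt_mid (a point): The same point for the middle bolt. Pressed down on its fin a tight bolt stands firm; the loose one, with its cap, sinks 5 mm under 2 to 4 N, then stops, and springs back.
- bolt_right (a point): The same point for the right (-y) bolt. On every bolt the cap's hinge line runs along y, 32 mm towards the robot (-x) from this point and 42 mm below it: opening, the far edge of the cap rises and the fin swings up and towards the robot.
- loose_bolt (a joint): How far the loose bolt, wherever it is, is pushed down, in m: 0 at rest, 0.005 at its stop.
- loose_cap (a joint): Opening angle of the cap on the loose bolt, rad: 0 shut, 1.57 fully open, half-way 0.79. A spring shuts it when let go: 0.04 N m when shut, 0.09 N m at 1 rad, so 1 to 3 N at the fin.
- tight_cap_a (a joint): Opening angle of the cap on one of the tight bolts, rad (0 shut); its place in the row changes.
- tight_cap_c (a joint): Opening angle of the cap on the other tight bolt, rad (0 shut); its place in the row changes.
- isolator_mark (a point): Centre of the underside of the isolator, a rotary switch with a black bar knob of about 40 mm on a round grey base, standing on the deck in front of the rail, 65 mm nearer the robot than the rail; its position along the rail varies. Axes parallel to the console's.
- isolator (a joint): Angle of the isolator's knob, rad: 0 is off; it must stay there.
- tag_grip (a point): Centre of the tag's grip block: black, 10 mm thick (x), 30 wide (y), 30 tall; grasp it from above across x. The tag, 147 mm tall, 90 g, stands upright in a slot 30 mm deep: draw it straight up. White plate 5 x 62 x 80 mm, mid-plane 12.5 mm to -x of this point, lower edge 132 mm below it; a steel hook 30 mm wide joins plate and block. x: normal, from plate to the hook's nose; z up.
- tag_hook (a point): Middle of the underside of the hook's crown, 20 mm below tag_grip; rests on the rail's top when hung. The hook opens downwards: 20 mm gap from stem (-x) to nose (+x), centred on this point; the nose with its flared lip reaches 28 mm below it. Hang it with the plate on the robot's side of the rail; hanging free it leans up to 15 degrees.
- tag_rack: Aluminium rack for tags, 66 by 80 mm, 38 mm tall, fixed; origin at the centre of its underside, below the plate of the tag. Same axes as the tag at the start.
- multimeter: Bystander: dark hand-held meter 145 x 72 x 34 mm lying flat; origin under its centre, long axis x.
- mug: Bystander: white mug, 80 mm across, 92 mm tall; origin at the centre of its underside.
- spray: Bystander: plain metal spray can, 52 mm across, 150 mm tall; origin at the centre of its underside.
- socket: Bystander: steel socket for the spanner, 24 mm across, 30 mm tall, standing on the console's deck at its left end; origin at its underside.

How it is judged (in metres and radians):
On the way, in this order (a step that is already met when the one before it is completed fails the run):
1. the tag hangs over the rail, its middle at least 60 mm to the left of the isolator's centre (x of tag_hook in the frame of rail_mid between -0.012 and 0.012 m and z of tag_hook in the frame of rail_mid between 0 and 0.012 m and angle between tag_hook's own z axis and vertical below 0.4 rad and y of tag_hook in the frame of isolator_mark above 0.06 m), for 0.1 s.
2. the tag has been slid along the rail into line with the isolator (within 15 mm) and let go (x of tag_hook in the frame of rail_mid between -0.012 and 0.012 m and z of tag_hook in the frame of rail_mid between 0 and 0.012 m and angle between tag_hook's own z axis and vertical below 0.4 rad and y of tag_hook in the frame of isolator_mark between -0.015 and 0.015 m and contact force between the fingers and tag below 0.05 N), for 0.2 s.
3. the loose bolt has been found: tapped down by more than 3 mm (value of joint loose_bolt above 0.003 m), for 0.02 s.
At the end, for the whole second after the job is handed in: The robot's fingers hold the sprung cap of the loose bolt still and open by more than 0.75 rad (of 1.57); the caps of the tight bolts are shut, the isolator is off (within 0.15 rad), and the tag hangs free on the rail within 15 mm of the isolator's centre line (all of step 2 and value of joint loose_cap above 0.75 rad and velocity of joint loose_cap between -0.1 and 0.1 rad/s and contact force between the fingers and anything else above 0.3 N and value of joint each of tight_cap_a, tight_cap_c below 0.1 rad and value of joint isolator below 0.15 rad and contact force between the arm and tag below 0.05 N); the arm keeps its last pose, push and grip.
It fails at once if the cap of a tight bolt is lifted (more than 0.25 rad) (value of joint any of tight_cap_a, tight_cap_c above 0.25 rad).
It fails at once if the isolator is turned (more than 0.15 rad) (value of joint isolator above 0.15 rad).
It fails at once if the tag leaves the hand and falls onto the deck, the table or the floor (hook below 0.1 m) (height (world z) of tag_hook below 0.1 m).
It fails at once if the meter, mug, can or socket is shifted by more than 30 mm (distance of any of multimeter, mug, spray, socket from where it was at the start of the episode above 0.03 m).
It also fails if it takes over 72 s, if anything falls off the work surface, if the arm or the gripper's body presses on something with over 40 N, if the wrist force passes 120 N, or if a joint passes its speed limit or range.

## Working session

There is one attempt and no reset: what is moved stays moved. The work goes in short steps, Python scripts to look and compute and a tool call to move; the robot and the scene stay as the last step left them, time stands still between calls to the robot, and variables do not carry over. Pictures are saved under pics/ and viewed, and the job is handed in when it is done.

Besides the shell and the picture viewer there is one more tool, called after "Call:" as name(argument=value, ...) on one line, values as JSON. play_rows: Moves the arm, as the interface text tells. Its arguments: {"type":"object","properties":{"commands":{"type":"string"},"newtons":{"type":"number"}},"required":["commands"]}

```bash
mkdir -p pics; ls
python3 - <<'E'
from station import arm
import cv2,json
print(arm.sense())
for n in ["scene","top","wrist"]:
    c=arm.get_calibration(n); print(n,c)
    cv2.imwrite(f"pics/{n}0.png",arm.grab_frame(n)[:,:,::-1])
E
```

```text
pics
{'clock': 0.0, 'q': array([ 1.19548548,  0.42672901,  0.07387635,  1.60659719, -0.03411253,
        1.11079732, -0.0670732 ]), 'qvel': array([-0.00063803,  0.00112043, -0.00051588,  0.00081857,  0.00147439,
        0.00058802, -0.00022681]), 'tau': array([ 8.35135943e-04, -9.35811353e+01,  3.66751716e+00, -4.54181743e+01,
       -4.87863715e-02,  2.02892994e-02,  9.69720304e-05]), 'ee_pos': array([ 150.99116069, -657.45071721,  204.78270494]), 'ee_rot': array([-3.12035516e+00, -3.53757060e-01,  3.69204229e-04]), 'ft_force': array([ 0.59731733, -0.3803375 , -0.9146623 ]), 'torque': array([ 0.01398726, -0.06470755, -0.03390068]), 'width': 93.65098979942915}
scene {'K': array([[393.76984614,   0.        , 285.7736722 ],
       [  0.        , 393.76984614, 209.91032247],
       [  0.        ,   0.        ,   1.        ]]), 'k1': -0.03918481819778174, 'world_to_cam': array([[ 7.16060269e-01,  6.97930640e-01, -1.22683747e-02,
        -3.67293972e+02],
       [ 5.08219073e-01, -5.33307741e-01, -6.76236812e-01,
        -1.85595280e+02],
       [-4.78509210e-01,  4.77991292e-01, -7.36582
[... 526 characters left out ...]
1.13858312e-02, -9.92014780e-01,
         1.33661028e+03],
       [ 0.00000000e+00,  0.00000000e+00,  0.00000000e+00,
         1.00000000e+00]])}
wrist {'K': array([[295.31490489,   0.        , 280.20379872],
       [  0.        , 295.31490489, 211.94026539],
       [  0.        ,   0.        ,   1.        ]]), 'k1': -0.0071220702882620075, 'world_to_cam': array([[ 2.23343007e-01, -9.74739382e-01, -1.01863409e-03,
        -6.74908137e+02],
       [-9.34141926e-01, -2.14339095e-01,  2.85372763e-01,
        -3.00875520e+01],
       [-2.78382404e-01, -6.27844624e-02, -9.58416062e-01,
         3.92225970e+02],
       [ 0.00000000e+00,  0.00000000e+00,  0.00000000e+00,
         1.00000000e+00]])}
```

View pics/scene0.png

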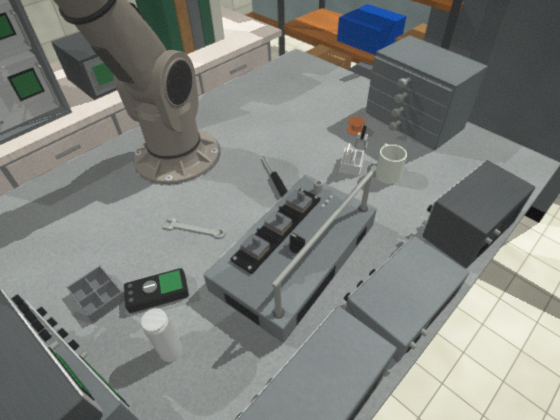

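View pics/top0.png

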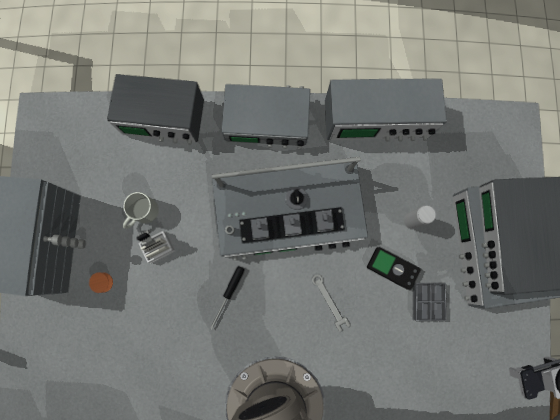

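View pics/wrist0.png

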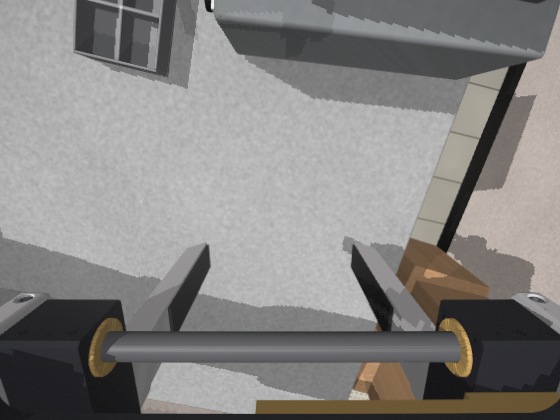

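```bash
cat > h.py <<'E'
from station import arm
import numpy as np, cv2
from scipy.spatial.transform import Rotation as R
def und(c,u,v):
    K=c["K"];d=np.array([(u-K[0,2])/K[0,0],(v-K[1,2])/K[1,1]]);s=d.copy()
    for _ in range(30): s=d/(1+c["k1"]*(s@s))
    return s
def ray(c,u,v):
    T=c["world_to_cam"];s=und(c,u,v)
    return -T[:3,:3].T@T[:3,3], T[:3,:3].T@np.array([s[0],s[1],1.])
def atz(c,u,v,z):
    o,d=ray(c,u,v); return o+d*(z-o[2])/d[2]
def tri(obs):
    A=np.zeros((3,3));b=np.zeros(3);L=[]
    for c,u,v in obs:
        o,d=ray(c,u,v);d=d/np.linalg.norm(d);P=np.eye(3)-np.outer(d,d);A+=P;b+=P@o;L.append((o,P))
    x=np.linalg.solve(A,b); return x,[np.linalg.norm(P@(x-o)) for o,P in L]
def proj(c,p):
    T=c["world_to_cam"];q=T[:3,:3]@np.array(p,float)+T[:3,3];s=q[:2]/q[2];s=s*(1+c["k1"]*(s@s))
    return c["K"][:2,:2]@s+c["K"][:2,2]
def crop(src,dst,x0,y0,x1,y1,k):
    im=cv2.imread(src)[y0:y1,x0:x1]; im=cv2.resize(im,None,fx=k,fy=k,interpolation=cv2.INTER_CUBIC)
    for x in range((x0//10+1)*10,x1,10):
        cv2.line(im,((x-x0)*k,0),((x-x0)*k,6),(0,0,255),1)
        if x%20==0: cv2.putText(im,str(x),((x-x0)*k-8,18),0,.4,(0,0,255),1)
    for y in range((y0//10+1)*10,y1,10):
        cv2.line(im,(0,(y-y0)*k),(6,(y-y0)*k),(0,0,255),1)
        if y%20==0: cv2.putText(im,str(y),(8,(y-y0)*k+4),0,.4,(0,0,255),1)
    cv2.imwrite(dst,im)
E
python3 - <<'E'
from h import *
crop("pics/top0.png","pics/tc1.png",205,150,375,265,4)
crop("pics/top0.png","pics/tc2.png",110,180,190,280,6)
crop("pics/scene0.png","pics/sc1.png",200,160,390,335,4)
crop("pics/scene0.png","pics/sc2.png",320,105,420,190,6)
E
```

```text
(no output)
```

View pics/tc1.png

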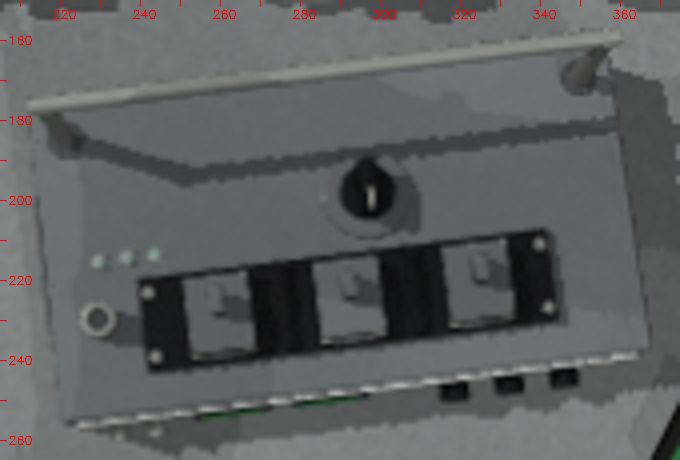

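View pics/tc2.png

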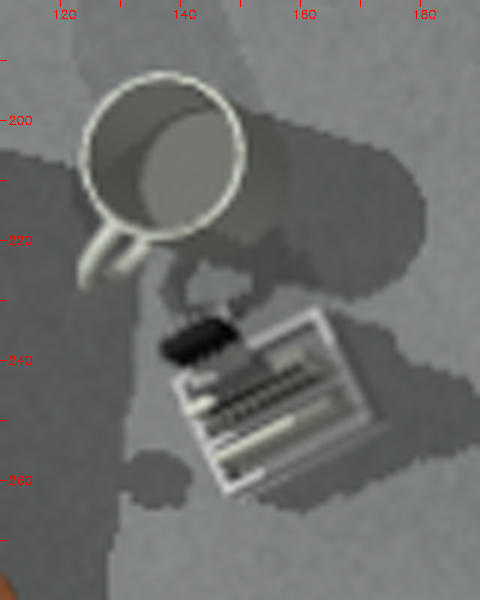

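View pics/sc1.png

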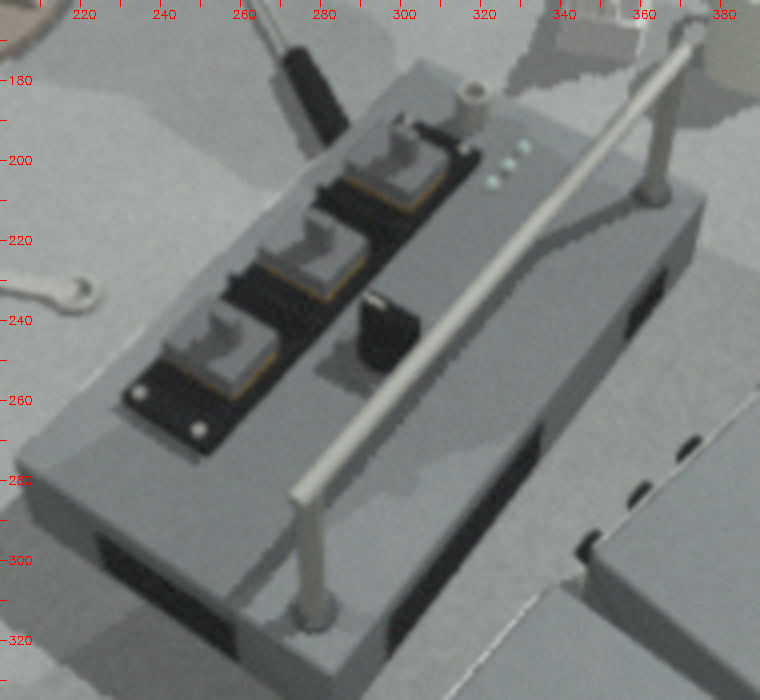

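View pics/sc2.png

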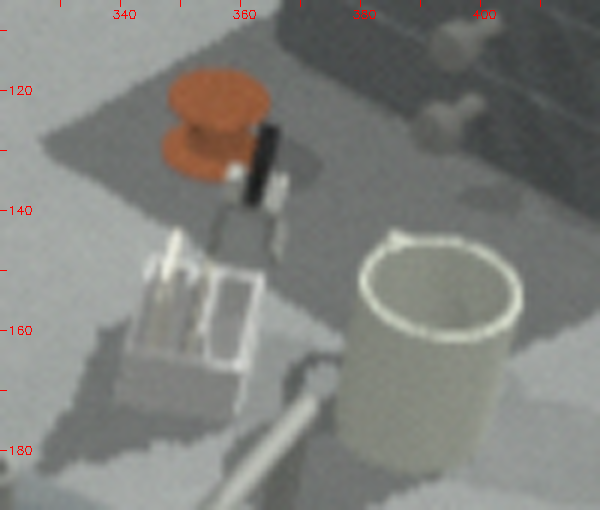

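Run:
```python
from h import *
T=arm.get_calibration("top");S=arm.get_calibration("scene")
for n,t,s,z in [("finL",(258.7,222),(300.7,192),140),("finM",(292.5,218),(279.2,215),140),("finR",(325.7,214),(256.2,239),140),
 ("railL",(212.5,176.5),(373,171.5),200),("railR",(359.5,160),(275,283.5),200),
 ("deckFL",(221.5,256.5),(305,175.5),80),("deckFR",(366,237),(203.5,275.5),80),("iso",(297,195),(297,240),110),("grip",(143.3,237),(363.8,131.5),145),
 ("mug",(137,206),(393.5,153),92),("rackc",(158,246),(351,156),38)]:
    x,r=tri([(T,*t),(S,*s)])
    print(n,x.round(1),np.round(r,1),"T@z",atz(T,*t,z).round(1),"S@z",atz(S,*s,z).round(1))
```

```text
finL [522.   50.9 144.6] [2.9 2.9] T@z [524.5  53.2 140. ] S@z [517.2  52.  140. ]
finM [535.1 -39.2 141.1] [2.4 2.4] T@z [536.8 -37.4 140. ] S@z [532.9 -40.5 140. ]
finR [ 548.2 -127.8  141.3] [1.2 1.2] T@z [ 549.2 -127.   140. ] S@z [ 546.7 -128.1  140. ]
railL [636.2 174.9 202.2] [2.6 2.6] T@z [634.6 173.4 200. ] S@z [636.5 179.4 200. ]
railR [ 687.1 -207.7  199.9] [2.3 2.3] T@z [ 685.6 -209.4  200. ] S@z [ 688.6 -205.9  200. ]
deckFL [433.9 159.6  72. ] [1.5 1.5] T@z [432.5 157.5  80. ] S@z [440.5 154.2  80. ]
deckFR [ 493.7 -250.7   69.6] [1.1 1.1] T@z [ 493.4 -247.8   80. ] S@z [ 499.7 -254.5   80. ]
iso [603.1 -51.  115.3] [1.4 1.4] T@z [604.9 -50.2 110. ] S@z [599.5 -49.  110. ]
grip [479.6 365.  140.2] [1.3 1.3] T@z [478.2 362.8 145. ] S@z [483.8 360.5 145. ]
mug [570.7 402.1  88.5] [0.8 0.8] T@z [569.6 400.5  92. ] S@z [573.1 398.7  92. ]
rackc [460.5 346.3  47.5] [0.2 0.2] T@z [460.9 348.6  38. ] S@z [454.3 356.3  38. ]
```

Run:
```python
from h import *
s=arm.sense();Rt=R.from_rotvec(s["ee_rot"]).as_matrix();print(Rt.round(3))
C=arm.get_calibration("wrist")["world_to_cam"];Rc=C[:3,:3];o=-Rc.T@C[:3,3]
print("cam pos in tool",(Rt.T@(o-s["ee_pos"])).round(1));print("cam axes in tool (cols)",(Rt.T@Rc.T).round(3))
```

```text
[[ 0.975  0.224 -0.   ]
 [ 0.224 -0.975  0.001]
 [-0.    -0.001 -1.   ]]
cam pos in tool [  82.7    0.5 -179. ]
cam axes in tool (cols) [[-0.001 -0.958 -0.285]
 [ 1.    -0.001 -0.   ]
 [-0.    -0.285  0.958]]
```

```bash
cat >> h.py <<'E'
def Ry(a,tilt=0):
    a=np.radians(a);y=np.array([np.cos(a),np.sin(a),0]);z=np.array([0,0,-1.]);x=np.cross(y,z)
    return np.stack([x,y,z],1)
def plan(p1,R1,n,p0=None,R0=None):
    s=arm.sense()
    if p0 is None: p0=s["ee_pos"]
    if R0 is None: R0=R.from_rotvec(s["ee_rot"]).as_matrix()
    dv=R.from_matrix(R0.T@R1).as_rotvec()/n; d=R.from_rotvec(dv).as_matrix()
    A=np.zeros((3,3));M=R0.copy()
    for k in range(n): A+=M;M=M@d
    t=np.linalg.solve(A,np.array(p1,float)-p0)
    print(n,"x rows:",np.degrees(dv).round(2),t.round(2)); return dv,t
def cur():
    s=arm.sense();M=R.from_rotvec(s["ee_rot"]).as_matrix()
    print("t",round(s["clock"],2),"p",s["ee_pos"].round(1),"yaw_y",np.degrees(np.arctan2(M[1,1],M[0,1])).round(2),"z",M[:,2].round(3),"F",s["ft_force"].round(2),"w",round(s["width"],1),"q",s["q"].round(2)); return s,M
E
python3 - <<'E'
from h import *
plan([479,364,310],Ry(22),14)
E
```

```text
14 x rows: [-0.   -0.   -7.08] [ 84.71 -19.98  -7.49]
```

Run:
```python
from h import *
plan([479,364,310],Ry(22),20)
```

```text
20 x rows: [-0.   -0.   -4.95] [ 59.56 -12.89  -5.24]
```

Call:
play_rows(commands="0 0 -5 59 -13 -10 60;0 0 -5 59 -13 -10 60;0 0 -5 59 -13 -10 60;0 0 -5 59 -13 -10 60;0 0 -5 59 -13 -10 60;0 0 -5 59 -13 -10 60;0 0 -5 59 -13 -10 60;0 0 -5 59 -13 -10 60;0 0 -5 59 -13 -10 60;0 0 -5 59 -13 -10 60")

```text
clock: 1.4
ee_pos: [544.4, -221.9, 305.6]
ee_rot: [-2.677, -1.644, 0.0]
ft_force: [0.9, 0.3, 0.2]
width: 60.3
```

Run:
```python
from h import *
cur()
plan([479,364,310],Ry(22),10)
cv2.imwrite("pics/w1.png",arm.grab_frame("wrist")[:,:,::-1])
```

```text
t 1.4 p [ 544.4 -221.9  305.6] yaw_y -26.9 z [-0.  0. -1.] F [0.86 0.34 0.21] w 60.3 q [ 0.55  0.23 -0.33  1.66  0.08  1.26 -0.26]
10 x rows: [-0.   -0.   -4.89] [ 59.59 -11.87  -0.43]
```

View pics/w1.png

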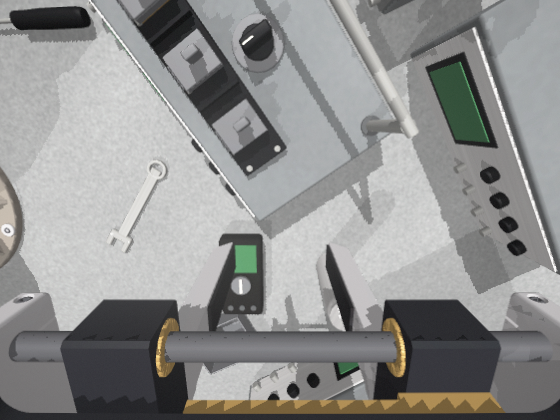

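Call:
play_rows(commands="0 0 -5 59 -12 0 60;0 0 -5 59 -12 0 60;0 0 -5 59 -12 0 60;0 0 0 0 0 0 60")

```text
clock: 1.95
ee_pos: [577.0, -41.6, 305.6]
ee_rot: [-2.434, -1.985, -0.002]
ft_force: [0.3, -1.4, 0.2]
width: 59.7
```

Run:
```python
from h import *
import pickle
s,_=cur()
c=arm.get_calibration("wrist")
cv2.imwrite("pics/w2.png",arm.grab_frame("wrist")[:,:,::-1]); pickle.dump(c,open("w2.pkl","wb"))
plan([479,364,310],Ry(22),7)
```

```text
t 1.95 p [577.  -41.6 305.6] yaw_y -11.61 z [ 0.     0.001 -1.   ] F [ 0.28 -1.41  0.23] w 59.7 q [ 0.36  0.23 -0.47  1.68  0.11  1.26 -0.34]
7 x rows: [-0.   -0.   -4.84] [ 59.84 -11.43  -0.64]
```

View pics/w2.png

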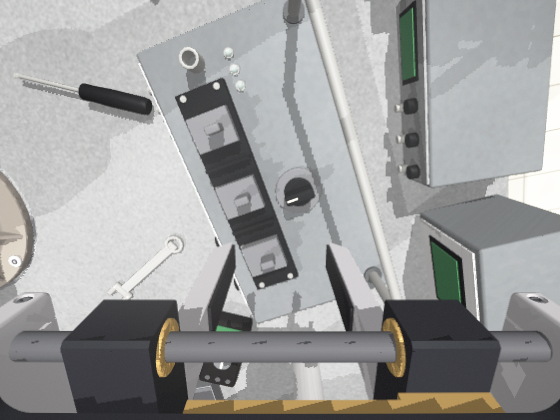

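```bash
python3 - <<'E'
from h import *
crop("pics/w2.png","pics/w2c.png",170,70,340,270,4)
crop("pics/w2.png","pics/w2d.png",250,0,400,200,4)
E
python3 -c "
import cv2
a=cv2.imread('pics/w2c.png');cv2.imwrite('pics/w2c.png',a[:600] if 0 else cv2.resize(a,(510,600)))"
```

```text
(no output)
```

View pics/w2c.png

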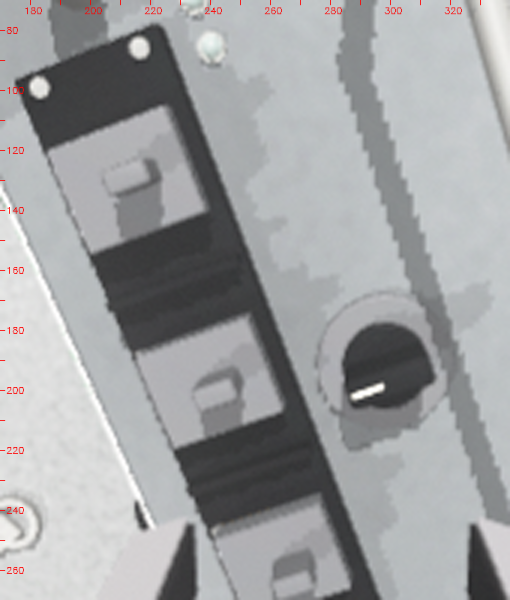

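Call:
play_rows(commands="0 0 -5 60 -11 0 60;0 0 -5 60 -11 0 60;0 0 -5 60 -11 0 60;0 0 -5 60 -11 0 60;0 0 -5 60 -11 0 60;0 0 -5 60 -11 0 60;0 0 -4 60 -14 -4 60;0 0 0 0 0 0 60;0 0 0 0 0 0 60")

```text
clock: 3.12
ee_pos: [478.1, 360.2, 309.1]
ee_rot: [1.761, 2.601, -0.001]
ft_force: [0.1, -1.6, 0.7]
width: 60.1
```

Run:
```python
from h import *
import pickle
s,_=cur()
c=arm.get_calibration("wrist")
cv2.imwrite("pics/w3.png",arm.grab_frame("wrist")[:,:,::-1]); pickle.dump(c,open("w3.pkl","wb"))
print(proj(c,[479,364,140]))
```

```text
t 3.12 p [478.1 360.2 309.1] yaw_y 21.81 z [-0.    -0.001 -1.   ] F [ 0.08 -1.6   0.67] w 60.1 q [-0.15  0.31 -0.75  1.62  0.22  1.3  -0.56]
[282.79196375 192.9654053 ]
```

View pics/w3.png

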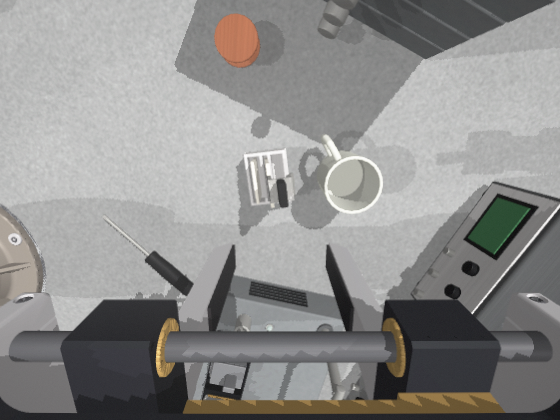

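Run:
```python
from h import *
crop("pics/w3.png","pics/w3c.png",230,130,320,220,6)
```

```text
(no output)
```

View pics/w3c.png

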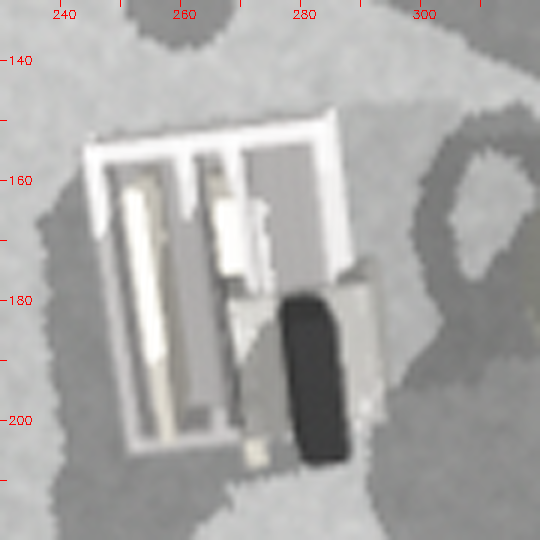

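Run:
```python
from h import *
import pickle
c=pickle.load(open("w3.pkl","rb"))
def L(a,b,z):
    p,q=atz(c,*a,z),atz(c,*b,z);d=q-p;print(p[:2].round(1),q[:2].round(1),np.linalg.norm(d).round(1),"az",np.degrees(np.arctan2(d[1],d[0])).round(1))
L((244,154),(252,205),38);L((244,154),(286.5,148.5),38);L((285.5,150),(288.5,178),38)
L((276.8,181),(280.2,206.5),147);L((285,181),(288.7,206),147)
print(atz(c,282.7,193.5,147))
p=pickle.load(open("w2.pkl","rb"))
# console
for n,uv,z in [("finL",(213,126.5),140),("finM",(242,198.5),140),("finR",(267,261),140),("isobase",(297,192),86),("isoknob",(299.5,191.5),115)]:
    print(n,atz(p,*uv,z).round(1))
```

```text
[412.  376.6] [450.6 306.4] 80.1 az -61.1
[412.  376.6] [468.2 407.8] 64.3 az 29.0
[467.7 405.2] [487.9 367.7] 42.6 az -61.7
[466.5 376.2] [481.7 348.9] 31.2 az -60.9
[475.4 379.7] [490.9 353.3] 30.7 az -59.6
[478.48793161 364.83082874 147.        ]
finL [518.8  52.4 140. ]
finM [531. -35. 140.]
finR [ 542.7 -121.5  140. ]
isobase [597.8 -53.   86. ]
isoknob [600.7 -46.3 115. ]
```

View pics/w2d.png

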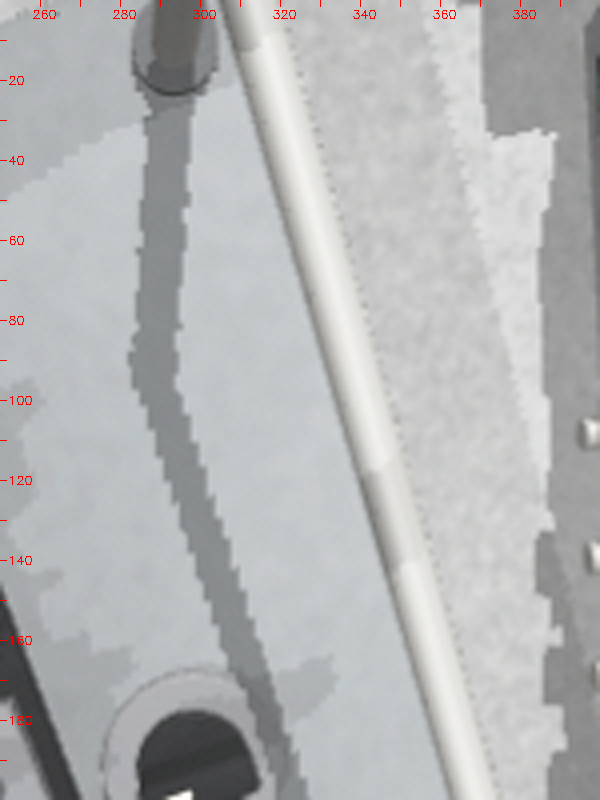

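Run:
```python
from h import *
plan([478.5,364.8,129],Ry(29.5),4)
```

```text
4 x rows: [-0.    0.01 -1.94] [ 1.15  0.54 45.04]
```

Call:
play_rows(commands="0 0 -3.9 2.3 1.1 45 50;0 0 -3.9 2.3 1.1 45 50;0 0 0 0 0 45 50;0 0 0 0 0 30 50;0 0 0 0 0 0 50")

```text
clock: 3.8
ee_pos: [477.6, 364.2, 142.6]
ee_rot: [-1.58, -2.714, 0.006]
ft_force: [0.6, 0.6, 1.1]
width: 50.1
```

Run:
```python
from h import *
import pickle
s,_=cur()
c=arm.get_calibration("wrist")
cv2.imwrite("pics/w4.png",arm.grab_frame("wrist")[:,:,::-1]); pickle.dump(c,open("w4.pkl","wb"))
print(proj(c,[478.5,364.8,155]))
```

```text
t 3.8 p [477.6 364.2 142.6] yaw_y 29.58 z [-0.003 -0.003 -1.   ] F [0.57 0.6  1.07] w 50.1 q [-0.2   0.47 -0.73  1.8   0.36  1.02 -0.55]
[283.40782726 263.70181197]
```

View pics/w4.png

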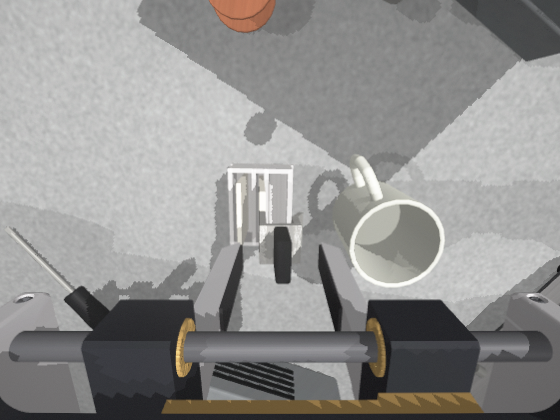

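Run:
```python
from h import *
import pickle
crop("pics/w4.png","pics/w4c.png",220,150,350,300,4)
c=pickle.load(open("w4.pkl","rb"))
M=Ry(119.5-90); g=np.array([478.5,364.8,140])
for z in (15,-15):
  for dx in (15,-15):
    for dy in (5,-5): print(dx,dy,z,proj(c,g+M@[dx,dy,-z]).round(1))
```

```text
15 5 15 [291.8 241.3]
15 -5 15 [275.3 241.2]
-15 5 15 [291.2 285.1]
-15 -5 15 [275.4 285.1]
15 5 -15 [290.3 225. ]
15 -5 -15 [276.1 225. ]
-15 5 -15 [289.9 263.7]
-15 -5 -15 [276.2 263.7]
```

View pics/w4c.png

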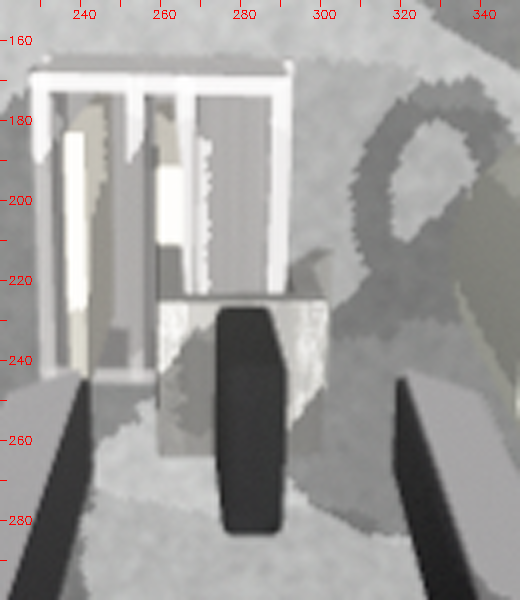

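Call:
play_rows(commands="0 0 0 0 0.5 13 50;0 0 0 0 0 0 50;0 0 0 0 0 0 5;0 0 0 0 0 0 5;0 0 0 0 0 0 5;0 0 0 0 0 0 5", newtons=25)

```text
clock: 4.6
ee_pos: [477.7, 367.0, 131.7]
ee_rot: [1.577, 2.717, 0.0]
ft_force: [0.2, 0.6, 0.6]
width: 13.5
```

Call:
play_rows(commands="0 0 0 0 0 0 5;0 0 0 0 0 0 5")

```text
clock: 4.85
ee_pos: [477.4, 366.9, 131.6]
ee_rot: [-1.577, -2.717, 0.001]
ft_force: [-1.9, -1.7, 4.4]
width: 10.6
```

Call:
play_rows(commands="0 0 0 0 0 -15 5;0 0 0 0 0 -30 5;0 0 0 0 0 -45 5;0 0 0 0 0 -45 5;0 0 0 0 0 -30 5;0 0 0 0 0 0 5")

```text
clock: 5.6
ee_pos: [478.5, 368.0, 299.8]
ee_rot: [1.576, 2.715, 0.007]
ft_force: [-0.5, -0.1, -2.0]
width: 9.9
```

Run:
```python
from h import *
import pickle
s,_=cur()
c=arm.get_calibration("wrist")
cv2.imwrite("pics/w5.png",arm.grab_frame("wrist")[:,:,::-1]); pickle.dump(c,open("w5.pkl","wb"))
cv2.imwrite("pics/t5.png",arm.grab_frame("top")[:,:,::-1])
plan([600,100,320],Ry(8),6)
p=pickle.load(open("w2.pkl","rb"))
for uv in [(313.5,5),(334,75),(357.5,160)]: print(atz(p,*uv,200).round(1))
```

```text
t 5.6 p [478.5 368.  299.8] yaw_y 29.73 z [ 0.004  0.003 -1.   ] F [-0.55 -0.15 -1.97] w 9.9 q [-0.15  0.33 -0.78  1.62  0.24  1.29 -0.45]
6 x rows: [0.01 0.   3.62] [-49.09   3.37  -3.87]
[639.7 127.5 200. ]
[648.3  70.8 200. ]
[658.9  -7.6 200. ]
```

View pics/w5.png

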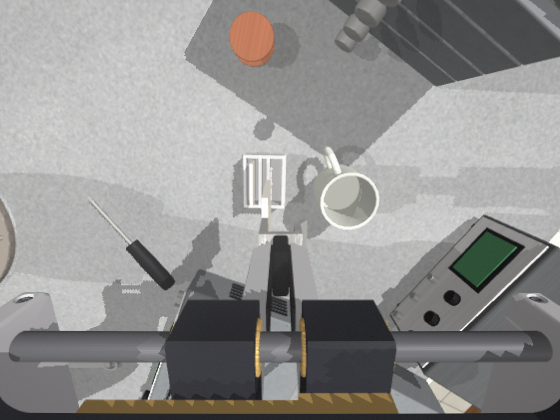

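Run:
```python
from h import *
plan([651,58,290],Ry(8.1),8)
```

```text
8 x rows: [0.01 0.   2.7 ] [-43.97   6.97   0.85]
```

Call:
play_rows(commands="0 0 2.7 -44 4 -6 5;0 0 2.7 -44 4 -6 5;0 0 2.7 -44 5 -6 5;0 0 2.7 -44 6 0 5;0 0 2.7 -44 8 0 5;0 0 2.7 -44 9 0 5;0 0 2.7 -44 9 6 5;0 0 2.7 -44 10 12 5;0 0 0 0 0 0 5;0 0 0 0 0 0 5")

```text
clock: 6.95
ee_pos: [650.5, 56.4, 295.7]
ee_rot: [-2.057, -2.373, 0.001]
ft_force: [-0.9, 0.5, -0.2]
width: 9.6
```

Run:
```python
from h import *
import pickle
s,_=cur()
for n in ["wrist","top","scene"]:
    c=arm.get_calibration(n)
    cv2.imwrite(f"pics/{n}6.png",arm.grab_frame(n)[:,:,::-1]); pickle.dump(c,open(f"{n}6.pkl","wb"))
crop("pics/top6.png","pics/t6c.png",205,130,375,265,4)
crop("pics/scene6.png","pics/s6c.png",200,90,390,300,3)
```

```text
t 6.95 p [650.5  56.4 295.7] yaw_y 8.17 z [-0.001  0.    -1.   ] F [-0.9   0.54 -0.21] w 9.6 q [ 0.24  0.38 -0.57  1.52  0.21  1.31 -0.21]
```

View pics/wrist6.png

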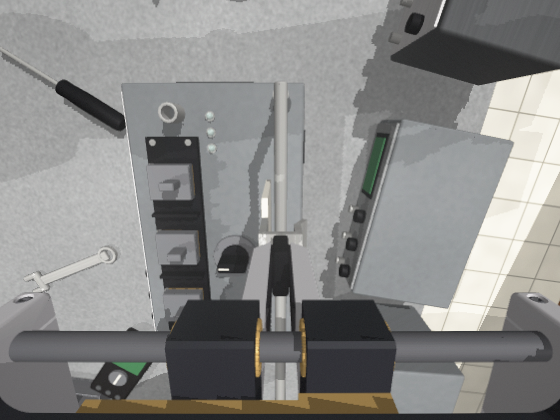

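View pics/t6c.png

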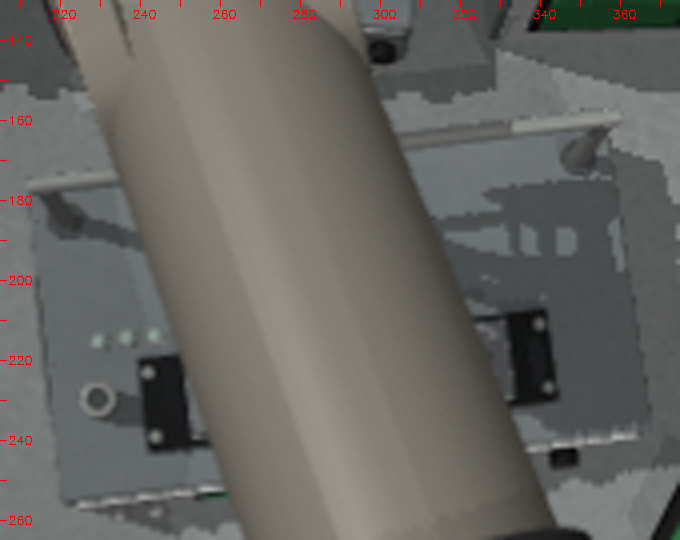

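View pics/s6c.png

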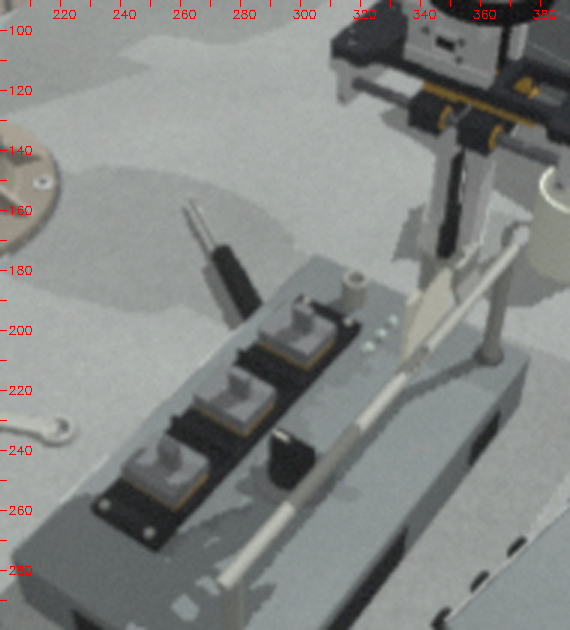

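Run:
```python
from h import *
crop("pics/wrist6.png","pics/w6c.png",110,75,310,275,3)
```

```text
(no output)
```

View pics/w6c.png

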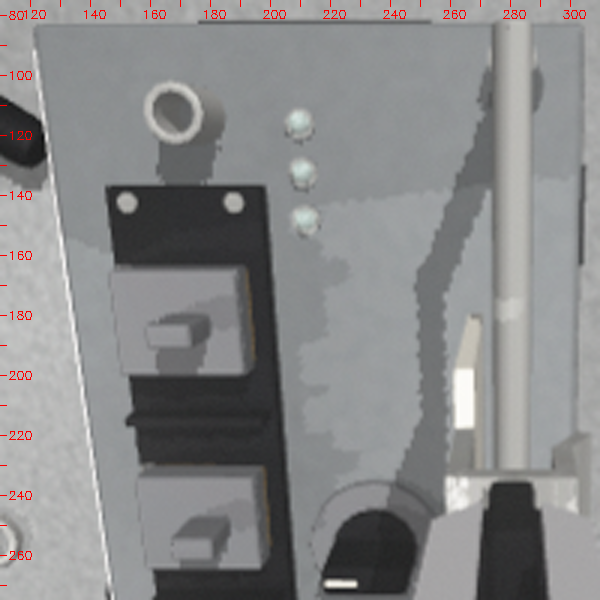

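Call:
play_rows(commands="0 0 0 0 0 25 5;0 0 0 0 0 25 5;0 0 0 0 0 16 5;0 0 0 0 0 8 5;0 0 0 0 0 0 5")

```text
clock: 7.72
ee_pos: [651.0, 56.1, 222.5]
ee_rot: [-2.058, -2.374, -0.0]
ft_force: [0.8, 0.3, -1.1]
width: 9.8
```

Run:
```python
from h import *
import pickle
s,_=cur()
for n in ["wrist","scene"]:
    c=arm.get_calibration(n)
    cv2.imwrite(f"pics/{n}7.png",arm.grab_frame(n)[:,:,::-1]); pickle.dump(c,open(f"{n}7.pkl","wb"))
crop("pics/scene7.png","pics/s7c.png",310,120,400,240,5)
T=pickle.load(open("top6.pkl","rb"));print(atz(T,295,198.3,86))
```

```text
t 7.72 p [651.   56.1 222.5] yaw_y 8.15 z [-0.  0. -1.] F [ 0.79  0.35 -1.12] w 9.8 q [ 0.23  0.43 -0.56  1.61  0.24  1.17 -0.24]
[599.47189827 -45.67415369  86.        ]
```

View pics/wrist7.png

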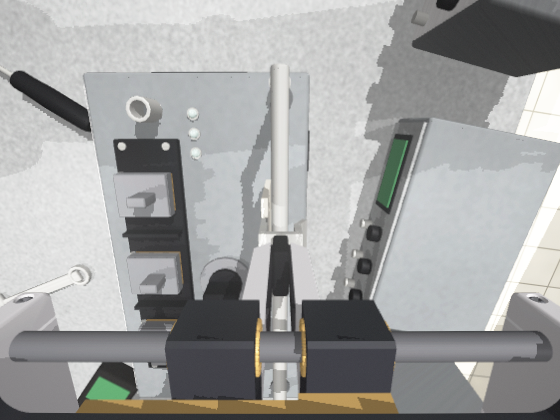

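View pics/s7c.png

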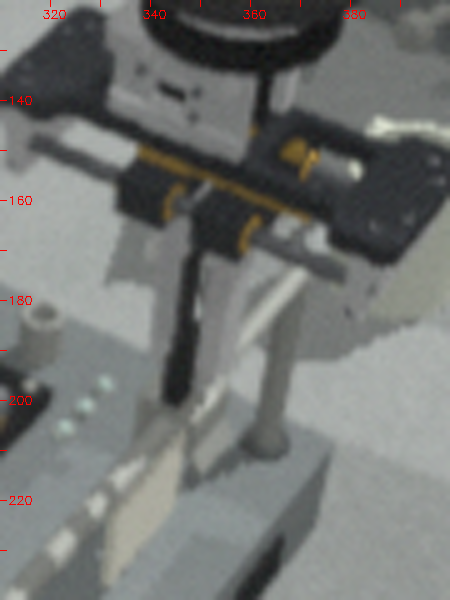

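Call:
play_rows(commands="0 0 0 0 0 2 5;0 0 0 0 0 1 5;0 0 0 0 0 0 5")

```text
clock: 8.2
ee_pos: [651.0, 55.8, 219.6]
ee_rot: [2.058, 2.373, 0.0]
ft_force: [-0.5, 0.9, -0.3]
width: 9.9
```

Call:
play_rows(commands="0 0 0 0 0 1 5;0 0 0 0 0 1 5;0 0 0 0 0 0 5")

```text
clock: 8.57
ee_pos: [651.2, 55.9, 219.1]
ee_rot: [2.058, 2.373, 0.001]
ft_force: [-6.1, -1.9, 15.8]
width: 9.9
```

Call:
play_rows(commands="0 0 0 0 0 -2 5;0 0 0 -6 0 0 5;0 0 0 -8 0 0 5;0 0 0 -8 0 0 5;0 0 0 -8 0 0 5;0 0 0 -8 0 0 5;0 0 0 -8 0 0 5;0 0 0 -8 0 0 5;0 0 0 -6 0 0 5;0 0 0 0 0 0 5")

```text
clock: 9.82
ee_pos: [659.5, -4.1, 219.5]
ee_rot: [-2.059, -2.373, 0.0]
ft_force: [0.4, -0.0, -1.0]
width: 10.0
```

```bash
python3 - <<'E'
from h import *
import pickle
s,_=cur()
for n in ["wrist","scene"]:
    c=arm.get_calibration(n)
    cv2.imwrite(f"pics/{n}8.png",arm.grab_frame(n)[:,:,::-1]); pickle.dump(c,open(f"{n}8.pkl","wb"))
crop("pics/wrist8.png","pics/w8c.png",80,60,320,300,3)
E
python3 -c "
import cv2;a=cv2.imread('pics/w8c.png');cv2.imwrite('pics/w8c.png',cv2.resize(a,(600,600)))"
```

```text
t 9.82 p [659.5  -4.1 219.5] yaw_y 8.1 z [-0. -0. -1.] F [ 0.4  -0.01 -1.03] w 10.0 q [ 0.31  0.44 -0.54  1.6   0.24  1.17 -0.15]
```

View pics/w8c.png

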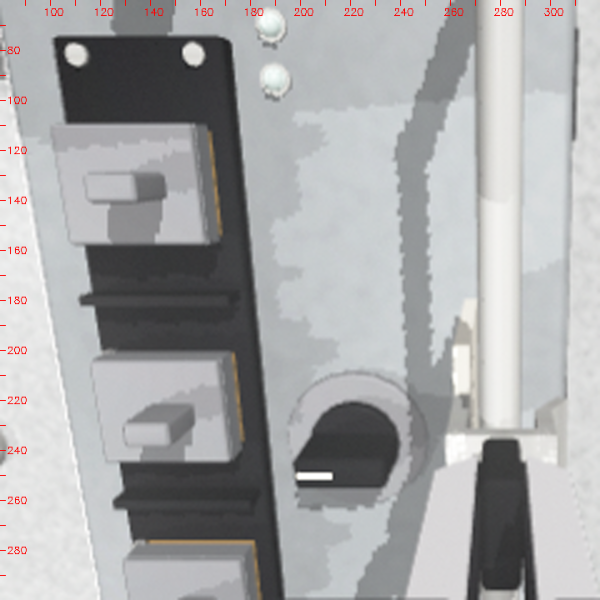

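Run:
```python
from h import *
import pickle
c=pickle.load(open("wrist8.pkl","rb"));a=np.radians(8.1)
def con(p): return np.array([p[0]*np.cos(a)+p[1]*np.sin(a),-p[0]*np.sin(a)+p[1]*np.cos(a),p[2]])
for n,uv,z in [("base",(221,233),84),("base80",(221,233),80),("top L",(195,233),84),("R",(247,233),84),("T",(221,207),84),("finL",(123.5,134),140),("finM",(138.5,232.5),140),("rail",(280.5,150),200),("railR",(281,100),200)]:
    p=atz(c,*uv,z);print(n,p.round(1),con(p).round(1))
print("tcp",con([659.5,-4.1,0]))
# proj check of circle
b=atz(c,221,233,84)
for r in (22,25):
  print([proj(c,b+[r*np.cos(t),r*np.sin(t),0]).round(0).tolist() for t in np.radians([8,98,188,278])])
```

```text
base [597.2 -49.   84. ] [ 584.4 -132.7   84. ]
base80 [596.6 -50.6  80. ] [ 583.5 -134.2   80. ]
top L [568.  -53.2  84. ] [ 554.8 -132.6   84. ]
R [626.5 -44.8  84. ] [ 613.9 -132.7   84. ]
T [594.7 -18.4  84. ] [ 586.1 -102.    84. ]
finL [516.6  51.3 140. ] [518.7 -22.  140. ]
finM [529.7 -36.8 140. ] [ 519.3 -111.   140. ]
rail [649.7  61.6 200. ] [651.9 -30.5 200. ]
railR [645.6  92.3 200. ] [6.522e+02 4.000e-01 2.000e+02]
tcp [652.34290721 -96.98345946   0.        ]
[[240.0, 233.0], [220.0, 214.0], [202.0, 233.0], [222.0, 251.0]]
[[243.0, 233.0], [220.0, 212.0], [199.0, 233.0], [222.0, 253.0]]
```

Call:
play_rows(commands="0 0 0 -6 0 0 5;0 0 0 -8 0 0 5;0 0 0 -8 0 0 5;0 0 0 -7 0 0 5;0 0 0 -4 0 0 5;0 0 0 0 0 0 5;0 0 0 0 0 1 5;0 0 0 0 0 0 5")

```text
clock: 10.92
ee_pos: [664.2, -36.1, 219.2]
ee_rot: [2.058, 2.373, 0.0]
ft_force: [-2.2, -2.4, 6.8]
width: 9.9
```

```bash
python3 - <<'E'
from h import *
import pickle
s,_=cur()
for n in ["wrist","scene"]:
    c=arm.get_calibration(n)
    cv2.imwrite(f"pics/{n}9.png",arm.grab_frame(n)[:,:,::-1]); pickle.dump(c,open(f"{n}9.pkl","wb"))
crop("pics/wrist9.png","pics/w9c.png",80,60,320,300,3)
crop("pics/scene9.png","pics/s9c.png",250,140,400,290,4)
E
python3 -c "
import cv2;a=cv2.imread('pics/w9c.png');cv2.imwrite('pics/w9c.png',cv2.resize(a,(600,600)))"
```

```text
t 10.93 p [664.2 -36.1 219.2] yaw_y 8.15 z [ 0.001 -0.    -1.   ] F [-2.18 -2.43  6.83] w 9.9 q [ 0.35  0.45 -0.54  1.59  0.24  1.17 -0.1 ]
```

View pics/w9c.png

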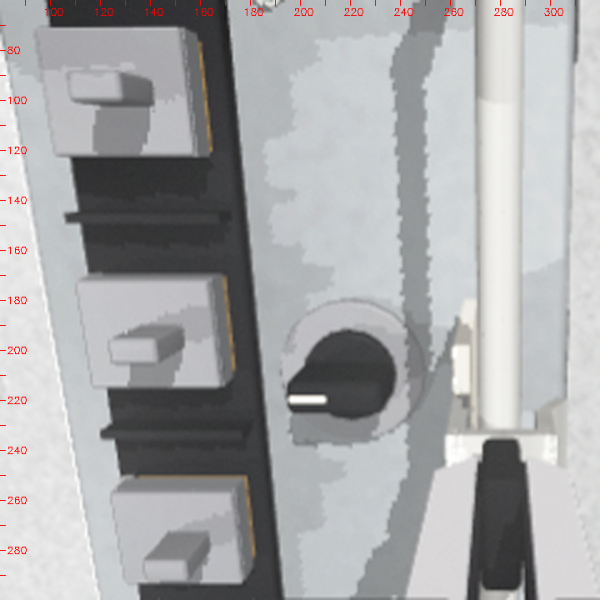

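View pics/s9c.png

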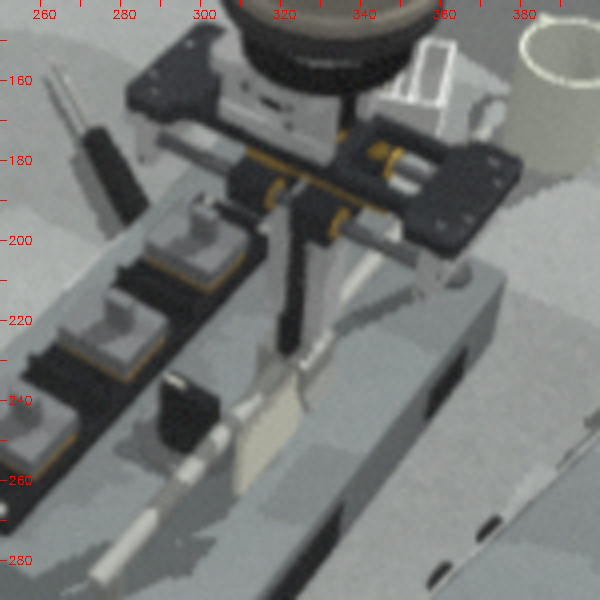

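Run:
```python
from h import *
import pickle
c=pickle.load(open("wrist9.pkl","rb"));a=np.radians(8.1)
def con(p): return np.array([p[0]*np.cos(a)+p[1]*np.sin(a),-p[0]*np.sin(a)+p[1]*np.cos(a),p[2]])
for n,uv,z in [("base",(219.5,207.5),84),("finL",(117.5,94.5),140),("finM",(132,199.5),140),("finR",(146,285.5),140)]:
    p=atz(c,*uv,z);print(n,p.round(1),con(p).round(1))
tcp=con([664.2,-36.1,0]);print("tcp",tcp)
# hook crown top far edge: crown z about grip-15 => 206+5
ca=np.array([np.cos(a),np.sin(a),0]);cb=np.array([-np.sin(a),np.cos(a),0])
for e in (227.0-0,232,235):
  p=atz(c,281,e,211);print("crown edge",con(p).round(1))
for e in (235,):
  p=atz(c,281,e,241);print("block top far edge",con(p).round(1))
```

```text
base [597.9 -51.3  84. ] [ 584.7 -135.    84. ]
finL [516.9  50.1 140. ] [518.8 -23.2 140. ]
finM [528.7 -37.6 140. ] [ 518.1 -111.7  140. ]
finR [ 542.2 -124.   140. ] [ 519.3 -199.2  140. ]
tcp [ 652.48717898 -129.3264523     0.        ]
crown edge [ 652.3 -112.8  211. ]
crown edge [ 652.3 -116.4  211. ]
crown edge [ 652.3 -118.5  211. ]
block top far edge [ 652.2 -107.   241. ]
```

Call:
play_rows(commands="0 0 0 0 0 -1 5;0 0 0 0 0 0 16;0 0 0 0 0 0 24;0 0 0 0 0 0 30;0 0 0 0 0 0 30;0 0 0 0 0 0 30;0 0 0 0 0 0 30")

```text
clock: 11.9
ee_pos: [664.1, -36.2, 219.5]
ee_rot: [-2.058, -2.373, -0.0]
ft_force: [-0.5, 0.7, 0.0]
width: 30.1
```

Run:
```python
from h import *
import pickle
s,_=cur()
for n in ["wrist","scene"]:
    c=arm.get_calibration(n)
    cv2.imwrite(f"pics/{n}10.png",arm.grab_frame(n)[:,:,::-1]); pickle.dump(c,open(f"{n}10.pkl","wb"))
crop("pics/wrist10.png","pics/w10c.png",170,160,340,310,4)
```

```text
t 11.9 p [664.1 -36.2 219.5] yaw_y 8.13 z [-0.  0. -1.] F [-0.53  0.7   0.01] w 30.1 q [ 0.35  0.45 -0.54  1.59  0.24  1.17 -0.1 ]
```

View pics/w10c.png

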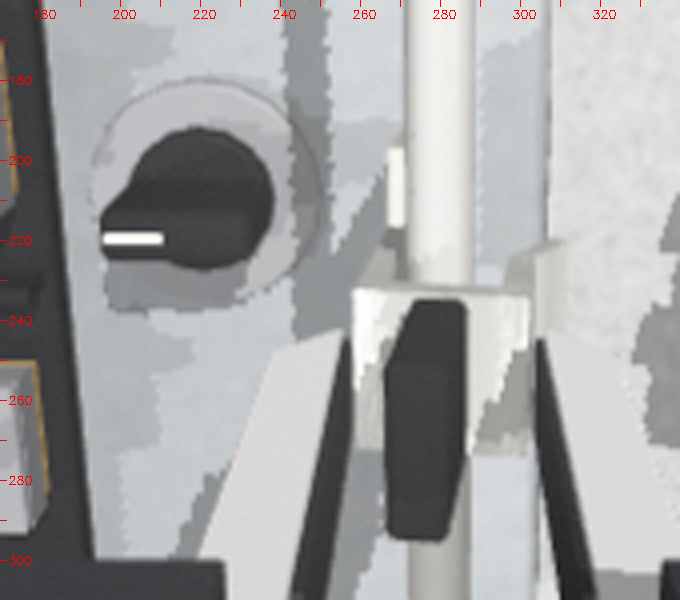

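Call:
play_rows(commands="0 0 0 0 0 0 50;0 0 0 0 0 0 50;0 0 0 0 0 -20 50;0 0 0 0 0 -30 50;0 0 0 0 0 -40 50;0 0 0 0 0 -20 50;0 0 0 0 0 0 50")

```text
clock: 12.88
ee_pos: [664.7, -36.0, 331.4]
ee_rot: [2.057, 2.372, 0.003]
ft_force: [-0.0, -0.2, -0.0]
width: 50.1
```

Run:
```python
from h import *
import pickle
s,_=cur()
for n in ["wrist","scene"]:
    c=arm.get_calibration(n)
    cv2.imwrite(f"pics/{n}11.png",arm.grab_frame(n)[:,:,::-1]); pickle.dump(c,open(f"{n}11.pkl","wb"))
crop("pics/scene11.png","pics/s11c.png",250,160,370,290,4)
plan([530,-38,300],Ry(98.1),9)
```

```text
t 12.88 p [664.7 -36.  331.4] yaw_y 8.13 z [ 0.003 -0.    -1.   ] F [-0.01 -0.24 -0.02] w 50.1 q [ 0.35  0.38 -0.55  1.44  0.2   1.37 -0.06]
9 x rows: [ -0.  -0. -10.] [ 12.14 -11.16   3.21]
```

View pics/wrist11.png

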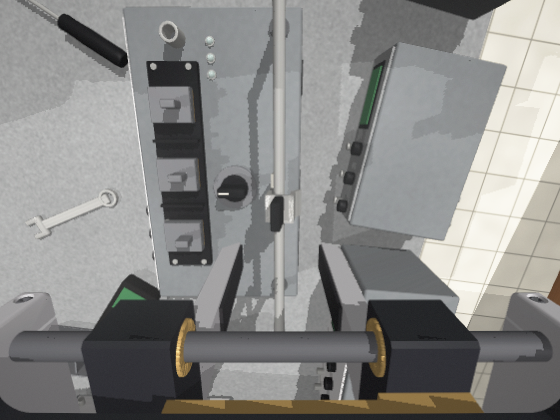

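View pics/s11c.png

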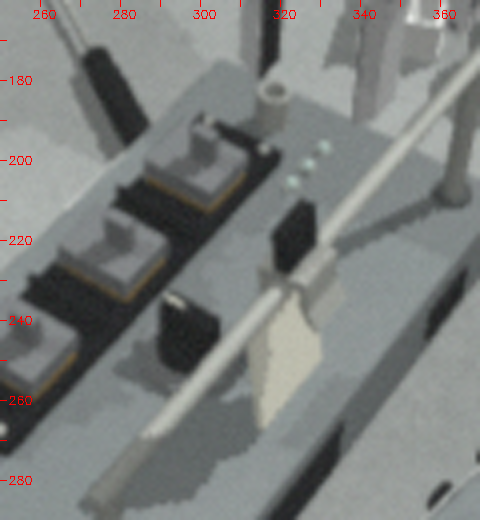

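```bash
python3 - <<'E'
from h import *
crop("pics/wrist11.png","pics/w11c.png",140,60,310,280,3)
E
python3 -c "
import cv2;a=cv2.imread('pics/w11c.png');print(a.shape);cv2.imwrite('pics/w11c.png',a[:600])"
```

```text
(660, 510, 3)
```

View pics/w11c.png

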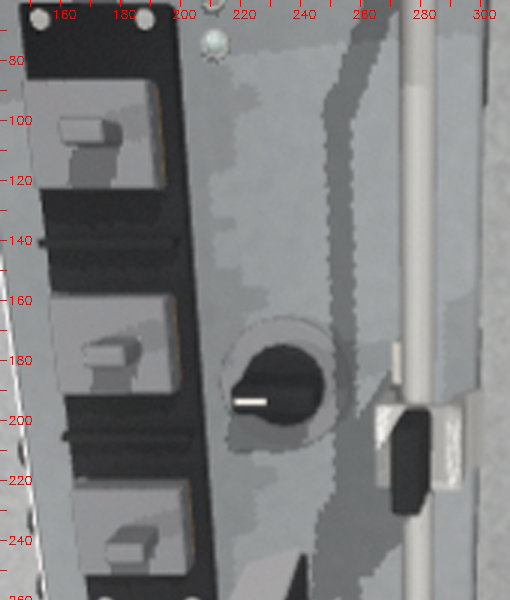

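Run:
```python
from h import *
import pickle
c=pickle.load(open("wrist11.pkl","rb"));a=np.radians(8.1)
def con(p): return np.array([p[0]*np.cos(a)+p[1]*np.sin(a),-p[0]*np.sin(a)+p[1]*np.cos(a),p[2]])
for n,uv,z in [("base",(233,189),84),("crown",(282,208.5),211),("finL",(165.5,103.5),140),("finM",(173,178),140),("finR",(181.5,244),140)]:
    p=atz(c,*uv,z);print(n,p.round(1),con(p).round(1))
```

```text
base [597.1 -54.7  84. ] [ 583.4 -138.3   84. ]
crown [666.5 -38.4 211. ] [ 654.5 -131.9  211. ]
finL [515.5  50.  140. ] [517.3 -23.2 140. ]
finM [527.7 -38.  140. ] [ 517.1 -111.9  140. ]
finR [ 542.6 -126.8  140. ] [ 519.3 -202.   140. ]
```

Call:
play_rows(commands="0 0 -10 12 -11 0 20;0 0 -10 12 -11 0 0;0 0 -10 12 -11 0 0;0 0 -10 12 -11 4 0;0 0 -10 12 -11 4 0;0 0 -10 12 -11 4 0;0 0 -10 12 -11 4 0;0 0 -10 12 -11 4 0;0 0 -10 12 -11 4 0;0 0 0 0 0 0 0")

```text
clock: 14.22
ee_pos: [531.0, -38.7, 304.4]
ee_rot: [0.22, -3.132, 0.0]
ft_force: [0.9, 1.4, -0.1]
width: 0.7
```

Run:
```python
from h import *
import pickle
s,_=cur()
for n in ["wrist"]:
    c=arm.get_calibration(n)
    cv2.imwrite(f"pics/{n}12.png",arm.grab_frame(n)[:,:,::-1]); pickle.dump(c,open(f"{n}12.pkl","wb"))
```

```text
t 14.22 p [531.  -38.7 304.4] yaw_y 98.02 z [-0.002 -0.    -1.   ] F [ 0.89  1.38 -0.12] w 0.7 q [ 0.68  0.2  -0.83  1.76  0.15  1.26  1.53]
```

View pics/wrist12.png

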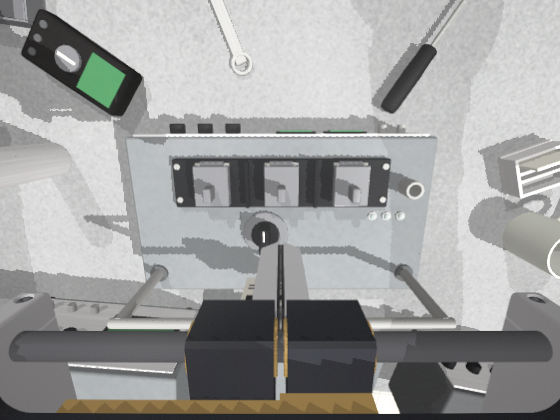

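Run:
```python
from h import *
crop("pics/wrist12.png","pics/w12c.png",165,145,400,260,3)
```

```text
(no output)
```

View pics/w12c.png

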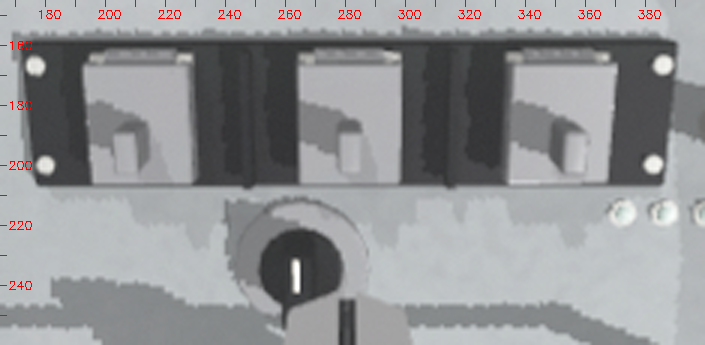

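Run:
```python
from h import *
import pickle
c=pickle.load(open("wrist12.pkl","rb"));a=np.radians(8.1)
def con(p): return np.array([p[0]*np.cos(a)+p[1]*np.sin(a),-p[0]*np.sin(a)+p[1]*np.cos(a),p[2]])
for n,uv,z in [("base",(265,232),84),("finL",(355.5,195.5),140),("finM",(279.7,196),140),("finR",(206.5,195.5),140)]:
    p=atz(c,*uv,z);print(n,p.round(1),con(p).round(1))
print(con([531,-38.7,0]))
```

```text
base [597.9 -52.1  84. ] [ 584.6 -135.8   84. ]
finL [515.9  49.3 140. ] [517.7 -23.9 140. ]
finM [529.1 -40.3 140. ] [ 518.1 -114.4  140. ]
finR [ 540.6 -126.9  140. ] [ 517.3 -201.8  140. ]
[ 520.24968457 -113.13246971    0.        ]
```

Call:
play_rows(commands="0 0 0 2 -0.5 45 0;0 0 0 0 0 50 0;0 0 0 0 0 45 0;0 0 0 0 0 18 0;0 0 0 0 0 0 0;0 0 0 0 0 0 0")

```text
clock: 15.02
ee_pos: [531.2, -38.2, 149.0]
ee_rot: [-0.222, 3.132, -0.0]
ft_force: [0.5, -0.4, 0.7]
width: 0.3
```

Run:
```python
from h import *
import pickle
s,_=cur()
for n in ["wrist","scene"]:
    c=arm.get_calibration(n)
    cv2.imwrite(f"pics/{n}13.png",arm.grab_frame(n)[:,:,::-1])
crop("pics/wrist13.png","pics/w13c.png",200,180,360,330,4)
crop("pics/scene13.png","pics/s13c.png",230,160,340,290,4)
```

```text
t 15.03 p [531.2 -38.2 149. ] yaw_y 98.09 z [ 0.002 -0.    -1.   ] F [ 0.5  -0.35  0.74] w 0.3 q [ 0.61  0.35 -0.79  1.95  0.3   0.96  1.39]
```

View pics/w13c.png

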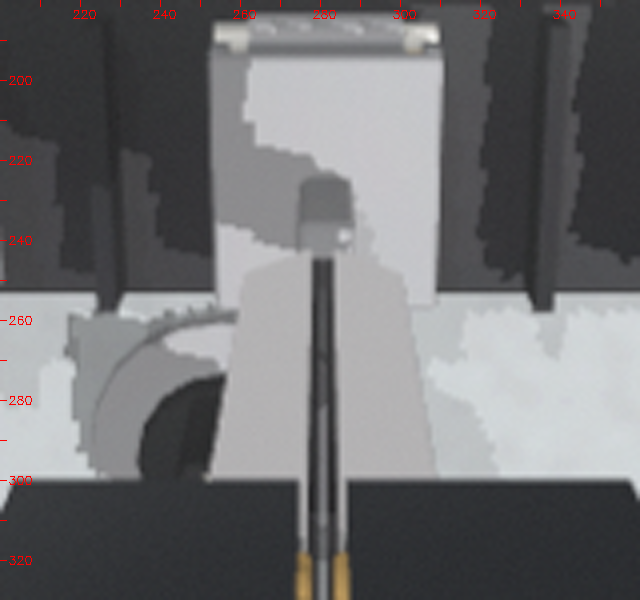

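View pics/s13c.png

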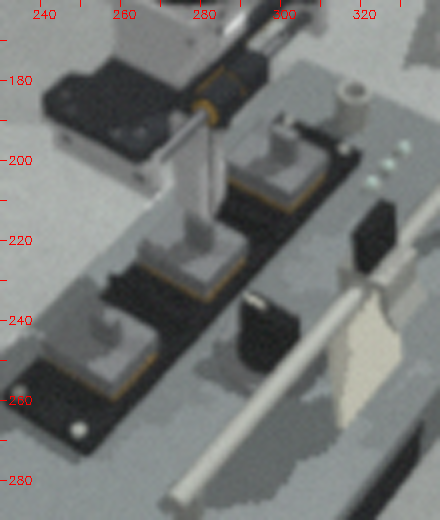

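Call:
play_rows(commands="0 0 0 2 0 3 0;0 0 0 0 0 2 0;0 0 0 0 0 0 0")

```text
clock: 15.5
ee_pos: [528.1, -38.8, 142.5]
ee_rot: [0.223, -3.134, -0.0]
ft_force: [0.8, 0.3, -0.4]
width: 0.5
```

Call:
play_rows(commands="0 0 0 0 0 2 0;0 0 0 0 0 0 0")

```text
clock: 15.75
ee_pos: [528.2, -38.7, 140.4]
ee_rot: [-0.223, 3.134, 0.0]
ft_force: [0.1, 0.1, 0.5]
width: 0.4
```

Call:
play_rows(commands="0 0 0 0 0 1 0;0 0 0 0 0 0 0")

```text
clock: 16.0
ee_pos: [528.2, -38.7, 139.5]
ee_rot: [-0.223, 3.134, 0.0]
ft_force: [-0.0, 0.1, 0.7]
width: 0.4
```

Call:
play_rows(commands="0 0 0 0 0 1 0;0 0 0 0 0 0 0")

```text
clock: 16.25
ee_pos: [528.3, -38.7, 138.5]
ee_rot: [-0.223, 3.133, 0.0]
ft_force: [0.3, 1.6, 0.9]
width: 0.6
```

Call:
play_rows(commands="0 0 0 0 0 1 0;0 0 0 0 0 0 0")

```text
clock: 16.5
ee_pos: [528.2, -38.7, 137.5]
ee_rot: [-0.223, 3.134, 0.0]
ft_force: [0.4, 0.1, 1.3]
width: 0.3
```

Call:
play_rows(commands="0 0 0 0 0 1 0;0 0 0 0 0 0 0")

```text
clock: 16.75
ee_pos: [528.2, -38.7, 136.5]
ee_rot: [-0.223, 3.134, 0.0]
ft_force: [0.2, 0.7, 0.4]
width: 0.3
```

Call:
play_rows(commands="0 0 0 0 0 1 0;0 0 0 0 0 0 0")

```text
clock: 17.0
ee_pos: [528.2, -38.7, 135.5]
ee_rot: [-0.223, 3.134, 0.0]
ft_force: [0.4, 0.5, 2.3]
width: 0.6
```

Call:
play_rows(commands="0 0 0 0 0 1 0;0 0 0 0 0 0 0")

```text
clock: 17.25
ee_pos: [528.6, -38.7, 134.9]
ee_rot: [-0.223, 3.133, -0.0]
ft_force: [-0.2, 0.6, 9.4]
width: 0.5
```

Call:
play_rows(commands="0 0 0 0 0 1 0;0 0 0 0 0 0 0")

```text
clock: 17.5
ee_pos: [529.0, -38.7, 134.5]
ee_rot: [-0.223, 3.132, -0.001]
ft_force: [-2.4, 0.9, 17.1]
width: 0.2
```

Run:
```python
from h import *
s,_=cur()
for n in ["wrist","scene"]:
    cv2.imwrite(f"pics/{n}14.png",arm.grab_frame(n)[:,:,::-1])
crop("pics/wrist14.png","pics/w14c.png",200,180,360,330,4)
crop("pics/scene14.png","pics/s14c.png",230,160,340,290,4)
```

```text
t 17.5 p [529.  -38.7 134.5] yaw_y 98.13 z [ 0.002 -0.    -1.   ] F [-2.43  0.9  17.06] w 0.2 q [ 0.6   0.37 -0.78  1.96  0.32  0.94  1.37]
```

View pics/w14c.png

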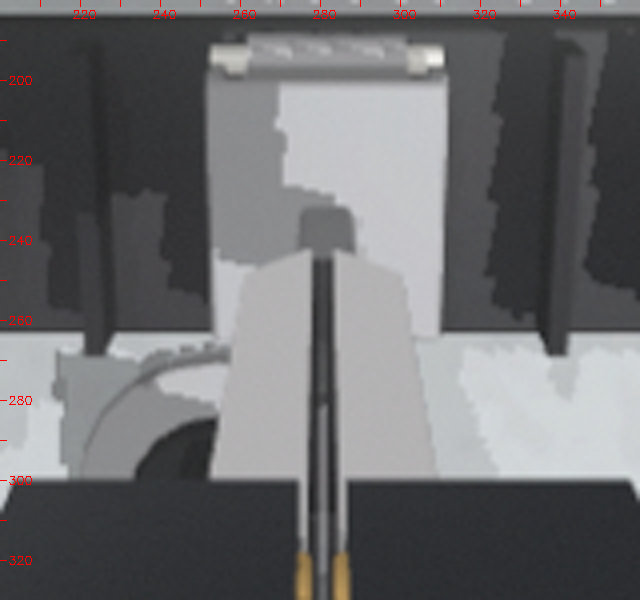

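View pics/s14c.png

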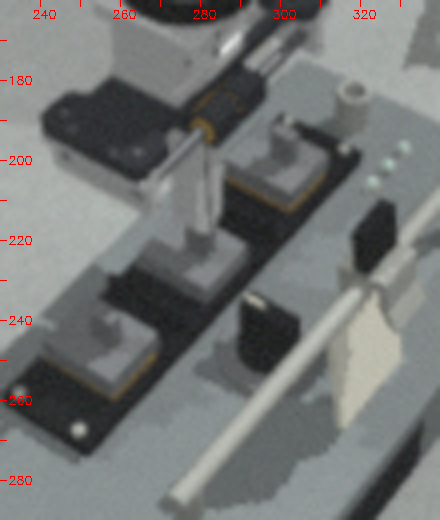

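Call:
play_rows(commands="0 0 0 0 0 -5 0;0 0 0 0 0 -15 0;0 0 0 0 0 -15 0;0 0 0 0 30 0 0;0 0 0 0 30 0 0;0 0 0 0 30 0 0;0 0 0 0 0 20 0;0 0 0 0 0 6 0;0 0 0 0 0 0 0")

```text
clock: 18.73
ee_pos: [515.2, 49.4, 142.1]
ee_rot: [0.221, -3.133, -0.0]
ft_force: [0.2, 0.7, 0.2]
width: 0.4
```

Run:
```python
from h import *
s,_=cur()
for n in ["wrist","scene"]:
    cv2.imwrite(f"pics/{n}15.png",arm.grab_frame(n)[:,:,::-1])
crop("pics/scene15.png","pics/s15c.png",230,160,340,290,4)
crop("pics/wrist15.png","pics/w15c.png",200,180,360,330,4)
```

```text
t 18.73 p [515.2  49.4 142.1] yaw_y 98.07 z [-0.001 -0.    -1.   ] F [0.2  0.72 0.24] w 0.4 q [ 0.47  0.35 -0.82  1.98  0.31  0.95  1.21]
```

View pics/s15c.png

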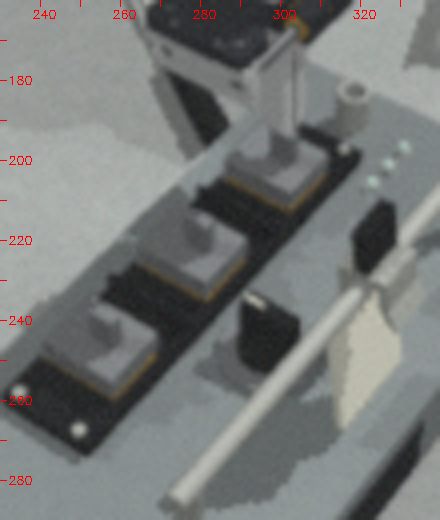

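View pics/w15c.png

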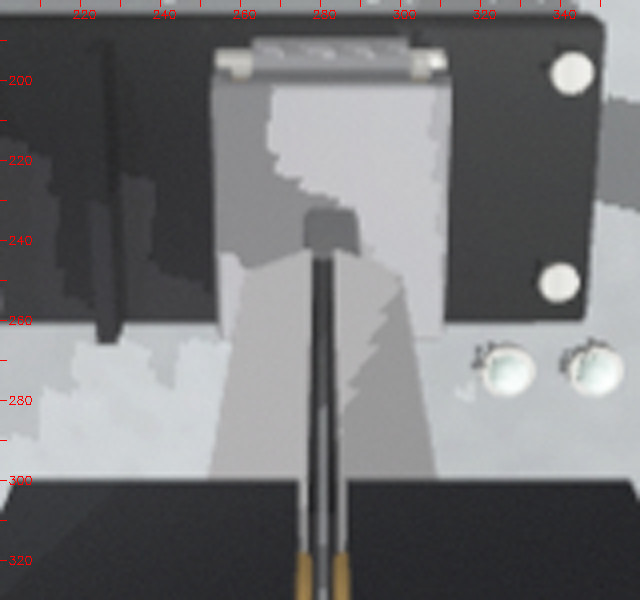

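The gold band under the middle cap is back after release, so it sprang back. I'll tap the left bolt for comparison.

Call:
play_rows(commands="0 0 0 0 0 2 0;0 0 0 0 0 0 0")

```text
clock: 19.08
ee_pos: [515.5, 50.1, 140.5]
ee_rot: [-0.222, 3.134, -0.0]
ft_force: [-0.1, 0.1, 1.1]
width: 0.8
```

Call:
play_rows(commands="0 0 0 0 0 1 0;0 0 0 0 0 0 0")

```text
clock: 19.32
ee_pos: [515.8, 50.3, 140.0]
ee_rot: [-0.223, 3.133, -0.0]
ft_force: [-0.9, -1.2, 7.5]
width: 0.3
```

Call:
play_rows(commands="0 0 0 0 0 1 0;0 0 0 0 0 0 0")

```text
clock: 19.58
ee_pos: [516.3, 50.4, 139.6]
ee_rot: [-0.223, 3.132, -0.001]
ft_force: [-3.3, -2.4, 17.1]
width: 0.6
```

Call:
play_rows(commands="0 0 0 0 0 -6 0;0 0 0 0 0 -20 0;0 0 0 0 -10 -15 20;0 0 0 0 -30 0 40;0 0 0 0 -30 0 40;0 0 0 0 -20 0 40;0 0 0 0 0 0 40;0 0 0 0 0 0 40", newtons=12)

```text
clock: 20.58
ee_pos: [528.1, -37.7, 179.8]
ee_rot: [-0.224, 3.133, 0.001]
ft_force: [-0.3, 0.5, 0.2]
width: 39.6
```

Run:
```python
from h import *
s,_=cur()
for n in ["wrist"]:
    c=arm.get_calibration(n)
    cv2.imwrite(f"pics/{n}16.png",arm.grab_frame(n)[:,:,::-1])
crop("pics/wrist16.png","pics/w16c.png",200,160,360,300,4)
plan([528.4,-39,124],Ry(98.1),3)
```

```text
t 20.57 p [528.1 -37.7 179.8] yaw_y 98.18 z [ 0.  0. -1.] F [-0.26  0.45  0.16] w 39.6 q [ 0.63  0.31 -0.81  1.92  0.26  1.02  1.42]
3 x rows: [0.01 0.   0.04] [-0.02 -0.51 18.57]
```

View pics/w16c.png

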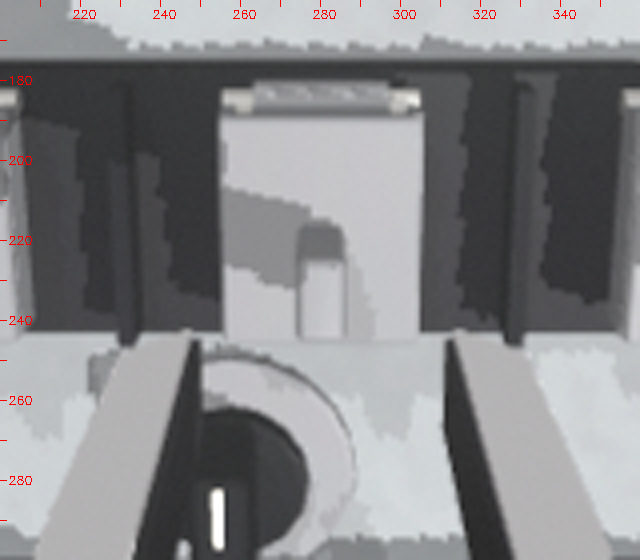

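Fin at column 280.5 lies between the fingers (250–310). Descend, pinch.

Call:
play_rows(commands="0 0 0 0 -1 20 40;0 0 0 0 0 20 40;0 0 0 0 0 13 40;0 0 0 0 0 2 40;0 0 0 0 0 0 20;0 0 0 0 0 0 5;0 0 0 0 0 0 5;0 0 0 0 0 0 5;0 0 0 0 0 0 5", newtons=12)

```text
clock: 21.75
ee_pos: [528.4, -38.5, 124.9]
ee_rot: [-0.224, 3.133, 0.002]
ft_force: [-1.5, 7.7, 1.6]
width: 10.1
```

Run:
```python
from h import *
s,M=cur()
# arc plan
a=np.radians(8.1);X=np.array([np.cos(a),np.sin(a),0]);Z=np.array([0,0,1.])
o=8.0
p0=s["ee_pos"]; P0=p0-M[:,2]*o
H=np.array([528.6,-39.2,140.])-32*X-42*Z   # hinge pt
rel=np.array([(P0-H)@X,(P0-H)@Z]);off=P0-H-rel[0]*X-rel[1]*Z
print(rel)
N=14;th1=1.0;f=0.5
p,R_=p0,M
for k in range(1,N+1):
    th=th1*k/N
    r=np.array([rel[0]*np.cos(th)-rel[1]*np.sin(th),rel[0]*np.sin(th)+rel[1]*np.cos(th)])
    P=H+off+r[0]*X+r[1]*Z
    dR=R.from_euler('y',-f*th1/N).as_matrix(); Rn=R_@dR
    pn=P+Rn[:,2]*o
    d=R_.T@(pn-p); print(k,round(th,2),np.degrees(-f*th1/N).round(2),d.round(2)); p,R_=pn,Rn
```

```text
t 21.75 p [528.4 -38.5 124.9] yaw_y 98.17 z [ 0.001  0.001 -1.   ] F [-1.52  7.75  1.59] w 10.1 q [ 0.6   0.38 -0.78  1.97  0.33  0.92  1.36]
[31.93620256 34.850915  ]
1 0.07 -2.05 [ 2.28  0.01 -2.2 ]
2 0.14 -2.05 [ 2.36  0.01 -2.1 ]
3 0.21 -2.05 [ 2.43  0.01 -2.01]
4 0.29 -2.05 [ 2.5   0.01 -1.91]
5 0.36 -2.05 [ 2.57  0.01 -1.81]
6 0.43 -2.05 [ 2.63  0.01 -1.71]
7 0.5 -2.05 [ 2.69  0.01 -1.6 ]
8 0.57 -2.05 [ 2.74  0.01 -1.49]
9 0.64 -2.05 [ 2.8   0.   -1.38]
10 0.71 -2.05 [ 2.84  0.   -1.27]
11 0.79 -2.05 [ 2.89  0.   -1.16]
12 0.86 -2.05 [ 2.93  0.   -1.05]
13 0.93 -2.05 [ 2.96  0.   -0.93]
14 1.0 -2.05 [ 2.99  0.   -0.82]
```

Call:
play_rows(commands="0 -2 0 2.3 0.5 -2.2 5;0 -2 0 2.4 0 -2.1 5;0 -2 0 2.4 0 -2 5;0 -2 0 2.5 0 -1.9 5;0 0 0 0 0 0 5", newtons=15)

```text
clock: 22.38
ee_pos: [518.2, -40.0, 132.6]
ee_rot: [-0.213, 2.993, 0.015]
ft_force: [0.5, 5.8, -3.1]
width: 10.2
```

Run:
```python
from h import *
s,M=cur()
for n in ["wrist","scene"]:
    cv2.imwrite(f"pics/{n}17.png",arm.grab_frame(n)[:,:,::-1])
crop("pics/scene17.png","pics/s17c.png",230,160,340,290,4)
```

```text
t 22.38 p [518.2 -40.  132.6] yaw_y 98.15 z [ 0.139  0.02  -0.99 ] F [ 0.54  5.75 -3.06] w 10.2 q [ 0.68  0.28 -0.81  2.09  0.29  0.74  1.41]
```

View pics/s17c.png

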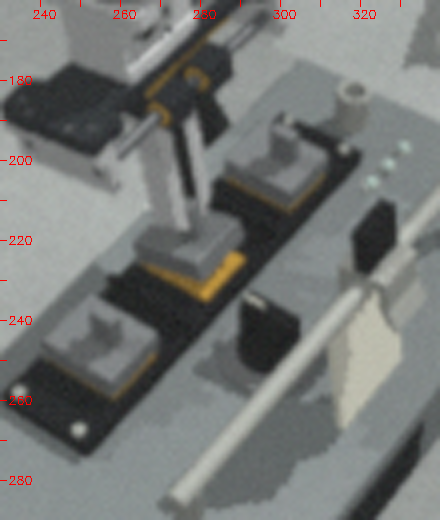

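```bash
cat > arc.py <<'E'
from h import *
s,M=cur()
a=np.radians(8.1);X=np.array([np.cos(a),np.sin(a),0]);Z=np.array([0,0,1.])
o=8.0
p0=s["ee_pos"]; P0=p0-M[:,2]*o
H=np.array([528.6,-39.2,140.])-32*X-42*Z
rel=np.array([(P0-H)@X,(P0-H)@Z]);off=P0-H-rel[0]*X-rel[1]*Z
th0=np.arctan2(rel[1],rel[0])-np.arctan2(34.85,31.94)
print(rel,np.hypot(*rel),"theta est",th0)
import sys
thE=float(sys.argv[1]);N=int(sys.argv[2]);tilt=float(sys.argv[3])
p,R_=p0,M;rr=47.27
for k in range(1,N+1):
    th=th0+(thE-th0)*k/N;b=th+np.arctan2(34.85,31.94)
    P=H+off+rr*np.cos(b)*X+rr*np.sin(b)*Z
    Rn=R_@R.from_euler('y',-tilt,degrees=True).as_matrix()
    pn=P+Rn[:,2]*o
    print(k,round(th,2),-tilt,(R_.T@(pn-p)).round(2)); p,R_=pn,Rn
E
python3 arc.py 1.05 10 1
```

```text
t 22.48 p [518.4 -39.9 132.5] yaw_y 98.16 z [ 0.138  0.02  -0.99 ] F [ 0.48  6.35 -2.23] w 9.8 q [ 0.68  0.28 -0.81  2.09  0.29  0.74  1.41]
[20.66076868 42.42368791] 47.18725101715434 theta est 0.2886544338092276
1 0.36 -1.0 [ 2.87  0.   -1.97]
2 0.44 -1.0 [ 3.02  0.   -1.72]
3 0.52 -1.0 [ 3.12  0.   -1.53]
4 0.59 -1.0 [ 3.2   0.   -1.33]
5 0.67 -1.0 [ 3.28  0.   -1.14]
6 0.75 -1.0 [ 3.34  0.   -0.93]
7 0.82 -1.0 [ 3.38  0.   -0.73]
8 0.9 -1.0 [ 3.42  0.   -0.52]
9 0.97 -1.0 [ 3.45  0.   -0.31]
10 1.05 -1.0 [ 3.46  0.   -0.1 ]
```

Call:
play_rows(commands="0 -1 0 2.9 0.4 -2 5;0 -1 0 3 0 -1.7 5;0 -1 0 3.1 0 -1.5 5;0 -1 0 3.2 0 -1.3 5;0 -1 0 3.3 0 -1.1 5;0 0 0 0 0 0 5")

```text
clock: 23.22
ee_pos: [501.8, -42.4, 137.4]
ee_rot: [-0.207, 2.906, 0.023]
ft_force: [1.0, 7.0, -1.4]
width: 9.6
```

```bash
python3 arc.py 1.08 5 1
```

```text
t 23.23 p [501.8 -42.4 137.4] yaw_y 98.14 z [ 0.224  0.032 -0.974] F [ 0.97  6.97 -1.4 ] w 9.6 q [ 0.76  0.19 -0.85  2.18  0.22  0.61  1.48]
[ 3.22479111 47.20617191] 47.31619113964258 theta est 0.6736493593590236
1 0.75 -1.0 [ 3.59  0.   -0.93]
2 0.84 -1.0 [ 3.63  0.   -0.74]
3 0.92 -1.0 [ 3.67  0.   -0.49]
4 1.0 -1.0 [ 3.69  0.   -0.25]
5 1.08 -1.0 [ 3.7  0.  -0. ]
```

Call:
play_rows(commands="0 -1 0 3.6 0 -1 5;0 -1 0 3.6 0 -0.7 5;0 -1 0 3.7 0 -0.5 5;0 -1 0 3.7 0 -0.2 5;0 -1 0 3.7 0 0 5;0 0 0 0 0 0 5;0 0 0 0 0 0 5")

```text
clock: 24.1
ee_pos: [484.1, -45.0, 135.0]
ee_rot: [-0.201, 2.82, 0.031]
ft_force: [0.5, 5.2, 0.2]
width: 10.0
```

```bash
python3 arc.py 1.15 1 0
python3 - <<'E'
from h import *
for n in ["wrist","scene","top"]:
    cv2.imwrite(f"pics/{n}18.png",arm.grab_frame(n)[:,:,::-1])
crop("pics/scene18.png","pics/s18c.png",230,160,370,290,4)
print(arm.sense()["clock"],arm.sense()["qvel"].round(3))
E
```

```text
t 24.1 p [484.1 -45.  135. ] yaw_y 98.15 z [ 0.307  0.043 -0.951] F [0.46 5.21 0.24] w 10.0 q [ 0.85  0.12 -0.89  2.28  0.13  0.47  1.59]
[-15.40050798  44.64095317] 47.222773595973905 theta est 1.0740574267059453
1 1.15 -0.0 [3.58 0.   0.15]
24.25 [-0.002  0.001 -0.     0.001  0.001  0.001 -0.001]
```

View pics/s18c.png

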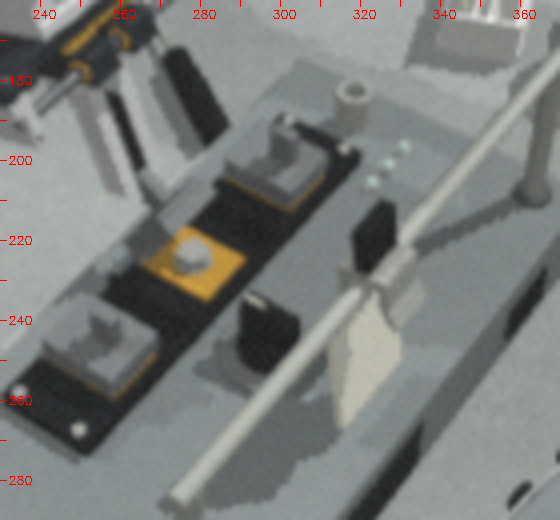

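View pics/wrist18.png

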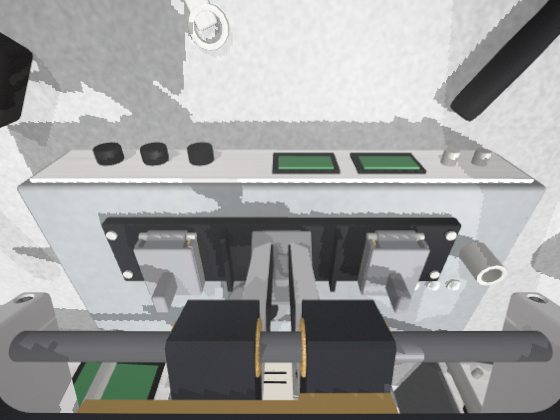

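Run:
```python
from h import *
crop("pics/top18.png","pics/t18c.png",250,150,350,250,6)
```

```text
(no output)
```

View pics/t18c.png

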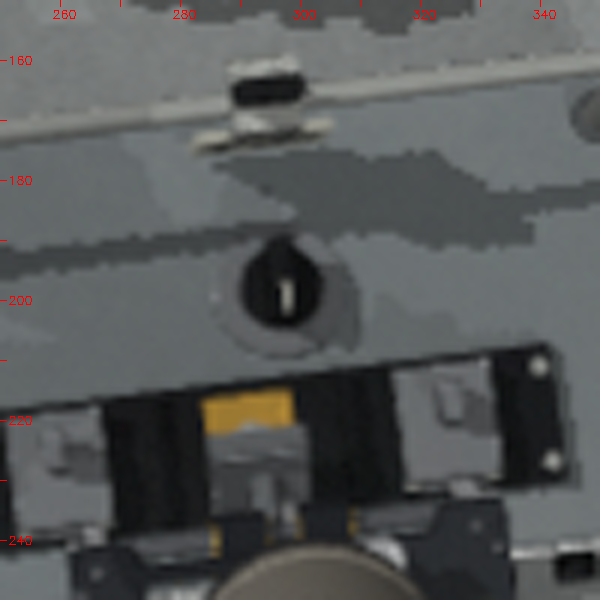

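Run:
```python
from h import *
T=arm.get_calibration("top");a=np.radians(8.1)
for uv,z in [((294.5,165),241),((294.3,166.5),211),((296.5,198.5),84),((297,197),105)]:
    p=atz(T,*uv,z);print(p.round(1),(-p[0]*np.sin(a)+p[1]*np.cos(a)).round(1))
```

```text
[658.9 -37.5 241. ] -129.9
[662.  -38.1 211. ] -131.0
[599.3 -50.   84. ] -133.9
[600.1 -50.5 105. ] -134.5
```

Offset is about 3 mm, inside the 15 mm limit. Handing in.

```bash
python3 -c "
from station import arm
print(arm.finish_job()); print(arm.sense()['width'],arm.sense()['clock'])"
```

```text
the job is handed in; nothing more can be done
None
the job is handed in; nothing more can be done
```

I hung the tag, slid it into line with the isolator and let go. I found the loose bolt in the middle and handed the job in at about 24 s, still pinching its cap open. No verdict was reported.

- **Tag:** I hooked it over the rail about 95 mm to the left of the isolator. After sliding and release it hangs about 3 mm left of the isolator's centre line. One earlier wrist picture put it about 6 mm off, which is still within the 15 mm limit.
- **Loose bolt:** The middle bolt sank from 140 mm to about 135 mm under roughly 2 N, then stopped. It sprang back when released. The left bolt stood firm at 140 mm. I did not tap the right bolt, because the middle one was already clearly the loose one.
- **Cap:** By the arm's position, the middle cap is open about 1.07 rad. The bolt showed in the last pictures, the arm was still, and the fingers were closed on the fin at 10 mm opening.
- **Rest of the scene:** In the last pictures both other caps were shut, the isolator's mark had not moved and the tag hung free. The socket was still standing in place. I did not check the meter, mug and can for movement; the arm kept clear of them.

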